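# Put away the button sample boards and book them in

### The job

Put the button sample boards that are out on the cart back into the sample cabinet: slide each one into the bay under the index tile of its own colour, fully home against the back of the bay. When they are all in, pick up the bar-code reader, aim its window squarely at the middle of the cabinet's white bar-code label from about 10 cm away, keep it there quite still for a good second and a half to book them in, and lay the reader back on its black rubber pad, right side up. Leave the other things on the cart where they are, and do not tip them over.

Things in the scene. Friction and masses are not known exactly. Their poses are not given: they have to be found in the camera images.
- board_red: red button sample board: a stiff plastic slab 140 x 48 x 14 mm with a row of five buttons let into its top, 90 g; may be absent. Origin at the centre of its underside, x along its 140 mm length, z up out of the button side; its two ends are alike and either may go in first.
- board_blue: blue button sample board: a stiff plastic slab 140 x 48 x 14 mm with a row of five buttons let into its top, 90 g; may be absent. Origin at the centre of its underside, x along its 140 mm length, z up out of the button side; its two ends are alike and either may go in first.
- board_yellow: yellow button sample board: a stiff plastic slab 140 x 48 x 14 mm with a row of five buttons let into its top, 90 g; may be absent. Origin at the centre of its underside, x along its 140 mm length, z up out of the button side; its two ends are alike and either may go in first.
- board_green: green button sample board: a stiff plastic slab 140 x 48 x 14 mm with a row of five buttons let into its top, 90 g; may be absent. Origin at the centre of its underside, x along its 140 mm length, z up out of the button side; its two ends are alike and either may go in first.
- tile_red: red index tile 30 x 56 x 6 mm, fixed on the cabinet roof over the bay of the red board. Origin at the centre of its underside, on the bay's centre line, 20 mm inside its mouth, 23 mm above its floor; x points into the bay, z up. The bay is 51 mm wide, 17 mm high, 110 mm deep to its closed back, so a board fully home sticks out 30 mm and has its origin at x 20, y 0, z -23 mm from this one.
- tile_blue: blue index tile 30 x 56 x 6 mm, fixed on the cabinet roof over the bay of the blue board. Origin at the centre of its underside, on the bay's centre line, 20 mm inside its mouth, 23 mm above its floor; x points into the bay, z up. The bay is 51 mm wide, 17 mm high, 110 mm deep to its closed back, so a board fully home sticks out 30 mm and has its origin at x 20, y 0, z -23 mm from this one.
- tile_yellow: yellow index tile 30 x 56 x 6 mm, fixed on the cabinet roof over the bay of the yellow board. Origin at the centre of its underside, on the bay's centre line, 20 mm inside its mouth, 23 mm above its floor; x points into the bay, z up. The bay is 51 mm wide, 17 mm high, 110 mm deep to its closed back, so a board fully home sticks out 30 mm and has its origin at x 20, y 0, z -23 mm from this one.
- tile_green: green index tile 30 x 56 x 6 mm, fixed on the cabinet roof over the bay of the green board. Origin at the centre of its underside, on the bay's centre line, 20 mm inside its mouth, 23 mm above its floor; x points into the bay, z up. The bay is 51 mm wide, 17 mm high, 110 mm deep to its closed back, so a board fully home sticks out 30 mm and has its origin at x 20, y 0, z -23 mm from this one.
- cabinet: low grey cabinet, fixed, 314 mm wide (y), roof 68 mm high and 122 mm deep: four open bays 76 mm apart, with rounded door posts, over a tier of shut drawers. Origin on the cart top under the middle of the row of bay mouths; x points into the bays. Before the mouths a flat deck, 45 mm above the cart top and level with the bay floors, reaches 110 mm towards the robot.
- stock_label (a point): centre of the cabinet's white bar-code label, 82 x 52 mm, on a holder at the back of the roof, 94 mm above the cart top, sloping at 45 degrees to face the robot and up. z points straight out of the label, y along its width.
- reader: hand-held bar-code reader: a black bar 150 x 42 x 30 mm with a yellow nose, 200 g. Origin at the centre of its underside, x along it to the nose, z up. It reads by itself when aimed.
- reader_eye (a point): centre of the reader's red window, under the nose, 64 mm ahead of the reader's origin and 9 mm above its underside. z is the line of sight, 45 degrees forward and down when the reader lies level; y as the reader's y.
- pad: black rubber pad of the reader, fixed, 220 x 120 x 3 mm. Origin at the centre of its underside, x along its 220 mm.
- clip_board: plywood clip board 230 x 150 mm, 30 mm high at its spring clip, which pinches two black buckles; origin at the centre of its underside; a bystander
- button_gauge: tarnished steel button gauge 150 x 57 mm, 9 mm high; origin at the underside of its bar's centre; a bystander
- spool: walnut spool, 60 mm across, 90 mm tall; origin at the centre of its underside; a bystander
- button_jar: blue glass jar of coat buttons, 80 mm across, 106 mm tall; origin at the centre of its underside; a bystander
- toggle: antler toggle 76 mm long, 25 mm thick, lying; origin at its underside; a bystander
- spotter_bottle: white spotting bottle, 52 mm across, 150 mm tall; origin at the centre of its underside; a bystander
Not all that is in view belongs to the job. There is more than one size of the board_red; the job needs the largest.

How it is judged:
On the way, in this order (a step that is already met when the one before it is completed fails the run):
1. every board that is out is fully home in the bay of its own colour (x of board_red in the frame of tile_red between 0.015 and 0.026 m and y of board_red in the frame of tile_red between -0.005 and 0.005 m and z of board_red in the frame of tile_red between -0.03 and -0.017 m and angle between the x axis of board_red and the x axis of tile_red, either way round below 0.08 rad and x of board_blue in the frame of tile_blue between 0.015 and 0.026 m and y of board_blue in the frame of tile_blue between -0.005 and 0.005 m and z of board_blue in the frame of tile_blue between -0.03 and -0.017 m and angle between the x axis of board_blue and the x axis of tile_blue, either way round below 0.08 rad and x of board_yellow in the frame of tile_yellow between 0.015 and 0.026 m and y of board_yellow in the frame of tile_yellow between -0.005 and 0.005 m and z of board_yellow in the frame of tile_yellow between -0.03 and -0.017 m and angle between the x axis of board_yellow and the x axis of tile_yellow, either way round below 0.08 rad and x of board_green in the frame of tile_green between 0.015 and 0.026 m and y of board_green in the frame of tile_green between -0.005 and 0.005 m and z of board_green in the frame of tile_green between -0.03 and -0.017 m and angle between the x axis of board_green and the x axis of tile_green, either way round below 0.08 rad), for 0.2 s.
2. the reader is aimed squarely at the middle of the bar-code label from about 10 cm and held still for a second (z of stock_label in the frame of reader_eye between 0.05 and 0.16 m and x of stock_label in the frame of reader_eye between -0.02 and 0.02 m and y of stock_label in the frame of reader_eye between -0.02 and 0.02 m and angle between the z axis of reader_eye and the z axis of stock_label, either way round below 0.3 rad and linear speed of reader below 0.03 m/s), for 1 s.
At the end, for the whole second after the job is handed in: Each board present is flat in the bay of its colour, within 5 mm of its back; the reader is level, face up, at rest, within 45 mm of the pad's middle each way. Before: reader held 1 s below 30 mm/s, label 50 to 160 mm off, within 20 mm of its sight line in x and y, within 17 degrees of square (all of step 1 and x of reader in the frame of pad between -0.045 and 0.045 m and y of reader in the frame of pad between -0.045 and 0.045 m and z of reader in the frame of pad below 0.008 m and angle between reader's own z axis and vertical below 0.1 rad and linear speed of reader below 0.02 m/s); the robot touches nothing.
It fails at once if one of the other things on the cart is pushed more than 40 mm away (distance of any of clip_board, button_gauge, spool, button_jar, toggle, spotter_bottle from where it was at the start of the episode above 0.04 m).
It fails at once if the spool, the jar or the bottle is tipped over (angle between any of spool, button_jar, spotter_bottle's own z axis and vertical above 0.7 rad).
Of board_red, board_blue, board_yellow, board_green only 2 to 3 are there at a start; the rules pass over those that are not, and their reading is None.
At some moment in a run one of board_red, board_blue, board_yellow, board_green, reader may be knocked a few centimetres aside while the robot is not near it.
Once in a run the grip may slacken for a moment while it holds something.
It also fails if it takes over 210 s, if anything falls off the work surface, if the arm or the gripper's body presses on something with over 40 N, if the wrist force passes 120 N, or if a joint passes its speed limit or range.

### The arm

A 6-joint arm with a two-finger parallel gripper is mounted at the origin on the work surface. World frame = base frame: x ahead of the robot, y to its left, z up, the work surface at z = 0. Lengths are in m, angles in rad, forces in N, time in s.
With the tool pointing down it reaches from about 0.3 to 0.85 m from the base axis. Payload 5.4 kg.
Tool frame: the origin (TCP) lies between the finger pads; the fingertips stand 14 mm ahead of it and the grasp point (between the pads) lies 5 mm behind it (r.tips_ahead is the x of the fingertips in the tool frame, in m); x points along the fingers, y is the direction in which the jaws open and shut, and the axes are right-handed (so a half turn about x gives the same grasp; the last joint's range is limited). The gripper opens to 85 mm and grips with 20 to 120 N. Pads are 22 mm wide; open, the fingers measure 114 mm over their backs; the gripper's body (76 mm by 85 mm) begins 54 mm behind the grasp point. The pads swing forward as they close: fully open they stand 13 mm farther back than shut.
Start: joints at [1.043, 0.158, 1.597, -0, 1.386, -0.21], TCP at [0.18, 0.546, 0.214] pointing down, gripper open.
Joint ranges: [-2.91, 2.91], [-0.94, 2.29], [0.18, 2.7], [-1.29, 4.43], [0.17, 2.64], [-3, 3]. Speed limits (rad/s): [2.57, 2.57, 3.14, 3.14, 3.14, 3.14].

### API

Orientations are given as a rotation vector (axis times angle).
In Python, from workcell import r gives the robot as it stands.
- The arm moves only by the tool arm_command, never from a script. Its argument "commands" is a list of rows, each an object with "offset": the shift along the tool's x, y, z in cm, a list of three; "twist": the turn about the tool's x in rad. A call has 1 to 5 rows; each row is the pose to reach, as a shift and turn from the pose commanded when the call began, along the tool's axes at that moment; what a row does not reach only later rows make up. A row lasts 1/10 s, in which the tool goes at most 50 mm and 8.59 degrees, less where a joint would pass 70% of its speed; a pose out of reach is approached as far as the arm can. A call with a gripper value outside its range is refused whole. "jaw" is the closure in counts, from 0 (fully open) to 255 (shut), set as the call begins (left out, the last holds). The fingers move at their own pace and stop on an object; the grip force is fixed at half the most. Time passes only in rows, so rows that repeat a pose let the fingers close. It gives the time, the measured TCP pose, the force and the opening at its end, in the units of the state.
- r.observe(): the state, without advancing time (a new reading comes with each control period).
- r.get_image(name): name is "scene" or "top" or "wrist"; returns the picture (400x640x3 uint8, red, green, blue); there is no depth.
- r.camera_info(name): a dict with "camera_matrix" (3x3 intrinsics, pixels), "R" (3x3) and "t" (3): a world point X has camera coordinates R X + t; the wrist camera has in their place "tool_from_camera" (4x4, takes a point from camera to tool coordinates, whose origin is the TCP and whose axes are the tool frame's). Camera axes: x right, y down, z forward; pixel columns grow to the right and rows downward; lengths in m; the calibration is good to about 2 mm. A picture is of the moment at which its call begins: read the wrist's pose just before it. camera_info takes no time and is no camera call.
- r.finish_job(): hands the job in, once; it reports no verdict.
Trained networks look in the newest picture that a camera, given by its name, has taken for a name from the list of things; names that differ only in an ending like _2 or _b are one class to them, and where a whole thing is asked for, a point or a joint stands for the part that bears it (a point fixed in the world has none). Each returns a list of dicts, best first, with "score" (0 to 1); they miss things now and then, are a little off and sometimes report something else, mostly with a low value. They report only what shows in the picture. A call takes as long as a camera call. They do not tell look-alikes from the thing itself.
- r.spot_in(label, camera): "xyz" ([x, y, z] in m, in the coordinates of the camera as it stood for that picture, good to about 4 mm: the middle of the surface that is visible of it).
- r.tip_of(label, camera): "xyz" ([x, y, z] in m, in the coordinates of the camera as it stood for that picture, good to about 4 mm: a listed point, or the origin of a listed thing).
The state is a dict: "time_s": time; "joints": joint angles; "joint_vel": joint speeds; "joint_efforts": joint torques, N m; "eef_pos": TCP position; "eef_rot": TCP orientation; "wrist_force": force on the tool from outside, world axes, zero at the start; "ft_torque": the same for the moment, N m; "gripper_width": finger opening in m.
Only numpy, scipy, OpenCV 4.12 (cv2) and the standard library are available. Lean on these libraries where they do the work, as an engineer would, in place of code of your own. Each camera call takes 0.05 s, during which the arm holds its last target.

## Working session

There is one attempt and no reset: what is moved stays moved. The work goes in short steps, Python scripts to look and compute and a tool call to move; the robot and the scene stay as the last step left them, time stands still between calls to the robot, and variables do not carry over. Pictures are saved under pics/ and viewed, and the job is handed in when it is done.

Besides the shell and the picture viewer there is one more tool, called after ">>>" in YAML: its name, and indented under it one key for each argument. arm_command: Moves the arm, as the interface text tells. Its arguments: {"type":"object","properties":{"commands":{"type":"array"},"jaw":{"type":"number"}},"required":["commands"]}

```bash
ls; mkdir -p pics
python3 - <<'E'
from workcell import r
import cv2
for n in ["scene","top","wrist"]:
    im=r.get_image(n); cv2.imwrite(f"pics/{n}0.png",im[:,:,::-1])
s=r.observe(); print(s); 
for n in ["scene","top","wrist"]: print(n,r.camera_info(n))
print(r.tips_ahead)
E
```

```text
pics
{'time_s': 0.15, 'joints': array([ 1.04294592e+00,  1.58948876e-01,  1.59795786e+00, -2.45716123e-07,
        1.38619697e+00, -2.10097664e-01]), 'joint_vel': array([ 8.18765862e-05, -1.34493372e-03, -3.88519798e-03, -3.23929937e-04,
        1.66988900e-04,  1.02097508e-04]), 'joint_efforts': array([ 5.28441342e-04, -3.96378386e+01, -3.31785822e+01, -1.12831392e-04,
        5.40508991e-03, -6.93903175e-06]), 'eef_pos': array([0.17941183, 0.54577051, 0.21331059]), 'eef_rot': array([ 0.24828031,  1.55691838, -0.25050207]), 'wrist_force': array([-0.00425422, -0.32339226,  0.11609774]), 'ft_torque': array([ 0.02042773, -0.04019824, -0.02079126]), 'gripper_width': 0.08556675756234491}
scene {'camera_matrix': array([[506.09318382,   0.        , 324.0814011 ],
       [  0.        , 506.09318382, 200.57531973],
       [  0.        ,   0.        ,   1.        ]]), 'R': array([[ 0.88629657,  0.46275166,  0.0184201 ],
       [ 0.28506994, -0.51377748, -0.80917726],
       [-0.36498428,  0.72242204, -0.5872758 ]]), 't': array([-0.44085548, -0.09615089,  2.02301528])}
top {'camera_matrix': ar
[... 203 characters left out ...]
],
       [-0.97338238,  0.03083804, -0.22710296],
       [ 0.22682394, -0.01230956, -0.97385798]]), 't': array([-0.0231046 ,  0.53274754,  1.01039649])}
wrist {'camera_matrix': array([[313.88184334,   0.        , 321.85914582],
       [  0.        , 313.88184334, 204.92754387],
       [  0.        ,   0.        ,   1.        ]]), 'tool_from_camera': array([[-9.31885198e-06, -2.88715032e-01,  9.57415077e-01,
        -1.59778003e-01],
       [ 9.99999917e-01, -3.92709210e-04, -1.08690790e-04,
        -1.16098755e-03],
       [ 4.07366383e-04,  9.57414997e-01,  2.88715011e-01,
        -7.35174068e-02],
       [ 0.00000000e+00,  0.00000000e+00,  0.00000000e+00,
         1.00000000e+00]])}
0.014
```

View pics/scene0.png

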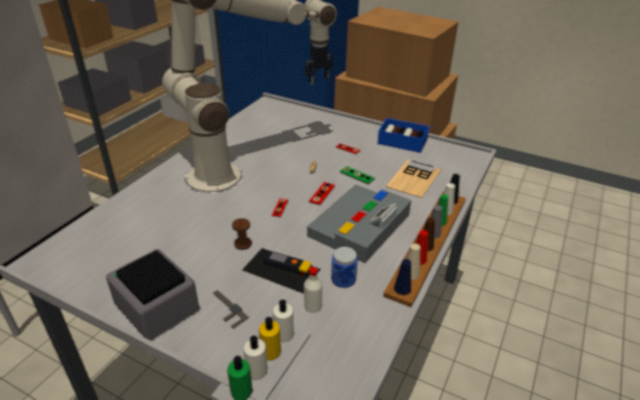

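View pics/top0.png

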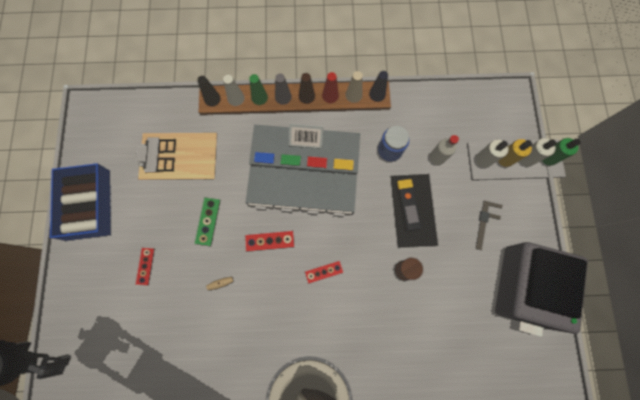

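View pics/wrist0.png

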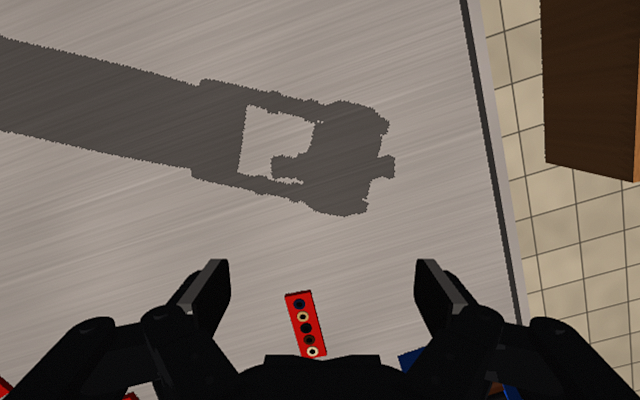

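The pictures show two full-size boards out: green at top (207,221) and red at top (270,241). Other reds at (145,266) and (323,272) look smaller, so they are decoys. No blue or yellow board is out. Next I measure.

```bash
cat > h.py <<'E'
from workcell import r
import numpy as np, cv2
from scipy.spatial.transform import Rotation as R
def cam(n,s=None):
    c=r.camera_info(n);K=c['camera_matrix']
    if n=='wrist':
        T=np.eye(4);T[:3,:3]=R.from_rotvec(s['eef_rot']).as_matrix();T[:3,3]=s['eef_pos']
        W=T@c['tool_from_camera'];return K,W[:3,:3],W[:3,3]
    return K,c['R'].T,-c['R'].T@c['t']
def pix2w(C,uv,z):
    K,Rm,o=C;uv=np.atleast_2d(np.array(uv,float))
    d=(Rm@np.linalg.inv(K)@np.c_[uv,np.ones(len(uv))].T).T
    return o+d*((z-o[2])/d[:,2])[:,None]
def w2pix(C,X):
    K,Rm,o=C;p=K@(Rm.T@(np.atleast_2d(X)-o).T);return (p[:2]/p[2]).T
def mask(im,col):
    h=cv2.cvtColor(im,cv2.COLOR_RGB2HSV);H,S,V=cv2.split(h)
    q={'red':(H<8)|(H>172),'green':(H>45)&(H<85),'blue':(H>105)&(H<130),'yellow':(H>20)&(H<33)}[col]
    m=(q&(S>120)&(V>60)).astype(np.uint8)*255
    return cv2.morphologyEx(m,cv2.MORPH_CLOSE,np.ones((7,7)))
def blobs(im,col,C,z,amin=60):
    out=[]
    for c in cv2.findContours(mask(im,col),cv2.RETR_EXTERNAL,cv2.CHAIN_APPROX_NONE)[0]:
        if cv2.contourArea(c)<amin: continue
        W=pix2w(C,c[:,0,:],z)[:,:2].astype(np.float32)*1000
        (cx,cy),(w,h),a=cv2.minAreaRect(W)
        if w<h: w,h,a=h,w,a+90
        a=(a+90)%180-90
        out.append((np.round(c[:,0].mean(0)),round(cx,1),round(cy,1),round(w,1),round(h,1),round(a,1)))
    return out
def save(n,name):
    s=r.observe();im=r.get_image(n);cv2.imwrite(f'pics/{name}.png',im[:,:,::-1]);return s,im
E
python3 - <<'E'
from h import *
im=cv2.imread('pics/top0.png')[:,:,::-1].copy();C=cam('top')
for c,z in [('red',.014),('green',.014),('blue',.074),('yellow',.074),('red',.074),('green',.074),('yellow',.03)]:
    print(c,z)
    for b in blobs(im,c,C,z): print('  ',b)
for l in ['board_red','board_green','board_blue','board_yellow','reader','reader_eye','stock_label','pad','cabinet','tile_red','tile_green']:
    for d in r.tip_of(l,'top')[:3]:
        print(l,round(d['score'],2),np.round(C[1]@np.array(d['xyz'])+C[2],3))
cv2.imwrite('pics/crop1.png',cv2.resize(im[180:300,120:360,::-1],None,fx=3,fy=3,interpolation=2))
cv2.imwrite('pics/crop2.png',cv2.resize(im[110:260,230:460,::-1],None,fx=3,fy=3,interpolation=2))
E
```

```text
red 0.014
   (array([324., 272.]), 341.1, -52.9, 100.5, 33.0, -75.1)
   (array([145., 266.]), 373.6, 453.4, 100.4, 33.8, -5.8)
   (array([269., 241.]), 434.1, 100.2, 135.9, 45.6, -86.3)
   (array([317., 162.]), 669.2, -43.7, 57.5, 30.4, 83.2)
   (array([331.,  88.]), 917.9, -94.6, 105.5, 44.3, -2.6)
green 0.014
   (array([209., 224.]), 496.9, 280.1, 126.3, 38.5, -10.4)
   (array([290., 160.]), 678.8, 35.3, 51.6, 24.3, 81.6)
   (array([568., 147.]), 693.3, -814.0, 48.8, 42.6, 31.3)
blue 0.074
   (array([ 69., 233.]), 465.1, 630.3, 131.4, 39.9, 79.6)
   (array([264., 157.]), 666.2, 107.6, 52.4, 26.7, 82.8)
yellow 0.074
   (array([405., 183.]), 575.7, -289.0, 42.9, 26.4, 88.2)
   (array([343., 164.]), 639.0, -118.0, 51.5, 29.8, 86.9)
   (array([516., 153.]), 654.4, -615.4, 102.9, 51.6, -48.9)
red 0.074
   (array([324., 272.]), 338.2, -51.5, 95.0, 31.2, -75.1)
   (array([145., 266.]), 369.0, 427.0, 94.9, 31.9, -5.8)
   (array([269., 241.]), 426.1, 93.2, 128.4, 43.1, -86.3)
   (array([317., 162.]), 648.3, -42.8, 54.3, 28.7, 83.2)
   (array([331.,  88.]), 883.3, -90.9, 99.7, 41.9, -2.6)
green 0.074
   (array([209., 224.]), 485.4, 263.2, 119.3, 36.4, -10.4)
   (array([290., 160.]), 657.3, 31.9, 48.7, 22.9, 81.6)
   (array([568., 147.]), 671.0, -770.7, 46.1, 40.3, 31.3)
yellow 0.03
   (array([405., 183.]), 587.9, -300.2, 44.7, 27.5, 88.2)
   (array([343., 164.]), 654.0, -121.8, 53.7, 31.1, 86.9)
   (array([516., 153.]), 670.0, -640.5, 107.3, 53.8, -48.9)
board_red 0.93 [ 0.372  0.461 -0.004]
board_red 0.75 [ 0.343 -0.054  0.006]
board_red 0.58 [0.435 0.103 0.003]
board_green 0.91 [ 0.497  0.281 -0.   ]
reader 0.57 [ 0.528 -0.304  0.002]
reader_eye 0.62 [ 0.589 -0.299  0.013]
stock_label 0.93 [ 0.716 -0.013  0.092]
pad 0.73 [ 0.512 -0.326  0.001]
pad 0.44 [ 0.706 -0.272 -0.002]
cabinet 0.9 [ 0.635 -0.005  0.001]
tile_red 0.66 [ 0.646 -0.045  0.067]
tile_green 0.52 [0.658 0.031 0.068]
```

View pics/crop1.png

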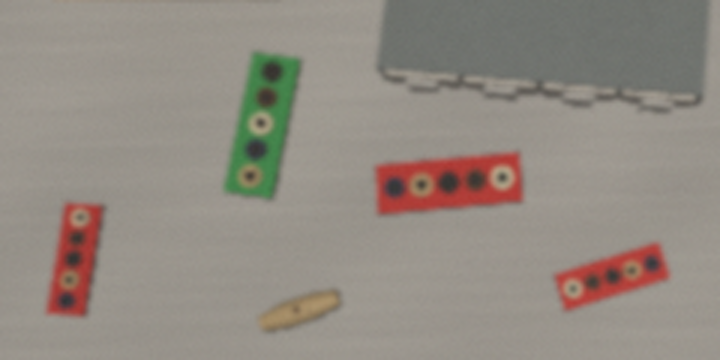

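View pics/crop2.png

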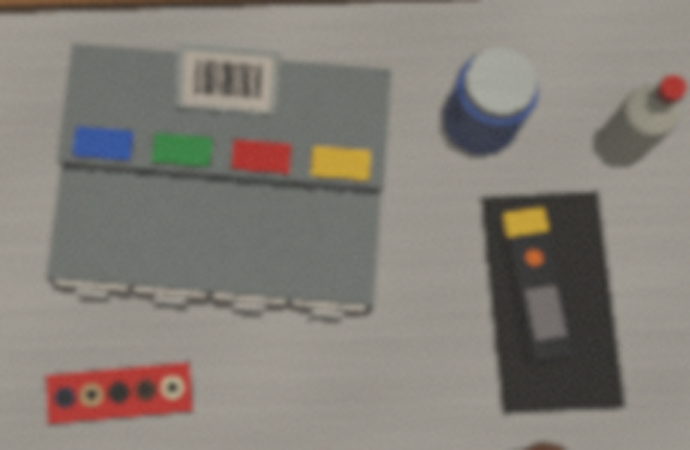

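```bash
cat >> h.py <<'E'
def goto(x,y,z,yaw,s=None):
    """yaw deg: direction of tool -z axis (image up) in world. prints offset cm + twist"""
    s=s or r.observe()
    M=R.from_rotvec(s['eef_rot']).as_matrix()
    off=M.T@(np.array([x,y,z])-s['eef_pos'])*100
    cur=np.degrees(np.arctan2(-M[1,2],-M[0,2]))
    d=(yaw-cur+180)%360-180
    # positive twist about tool x (down) = negative world yaw
    print('pos',np.round(s['eef_pos'],4),'yaw',round(cur,2),'tilt',round(np.degrees(np.arccos(-M[2,0])),2),'w',round(s['gripper_width'],4),'t',s['time_s'],'q6',round(s['joints'][5],2),'F',np.round(s['wrist_force'],1))
    print('offset',np.round(off,2),'twist',round(-np.radians(d),4))
E
python3 - <<'E'
from h import *
goto(.40,.1,.25,0)
print(R.from_rotvec(r.observe()['eef_rot']).as_matrix().round(3))
E
```

```text
pos [0.1797 0.5462 0.2141] yaw 161.79 tilt 0.01 w 0.0854 t 0.7 q6 -0.21 F [ 0.2  0.3 -0. ]
offset [ -3.59 -35.5   34.87] twist 2.8238
[[ 0.     0.312  0.95 ]
 [ 0.     0.95  -0.312]
 [-1.     0.     0.   ]]
```

Run:
```python
from h import *
goto(.52,.0,.30,-7)
```

```text
pos [0.1797 0.5462 0.2141] yaw 161.79 tilt 0.01 w 0.0854 t 0.7 q6 -0.21 F [ 0.2  0.3 -0. ]
offset [ -8.59 -41.25  49.39] twist 2.946
```

>>> arm_command:
  commands:
    - {"offset": [-8.6, -16, 19], "twist": 0.74}
    - {"offset": [-8.6, -16, 19], "twist": 0.74}
    - {"offset": [-8.6, -16, 19], "twist": 0.74}
    - {"offset": [-8.6, -16, 19], "twist": 0.74}
    - {"offset": [-8.6, -16, 19], "twist": 0.74}

```text
time_s: 1.2
eef_pos: [0.3043, 0.3436, 0.2967]
eef_rot: [0.828, 1.407, -0.827]
wrist_force: [1.1, 0.6, 0.1]
gripper_width: 0.0855
```

Run:
```python
from h import *
goto(.52,.0,.30,-7)
```

```text
pos [0.3043 0.3436 0.2967] yaw 119.08 tilt 0.04 w 0.0855 t 1.2 q6 0.07 F [1.1 0.6 0.1]
offset [-0.33  2.15 40.51] twist 2.2006
```

>>> arm_command:
  commands:
    - {"offset": [-0.3, 1, 20], "twist": 0.74}
    - {"offset": [-0.3, 1, 20], "twist": 0.74}
    - {"offset": [-0.3, 1, 20], "twist": 0.74}
    - {"offset": [-0.3, 1, 20], "twist": 0.74}
    - {"offset": [-0.3, 1, 20], "twist": 0.74}

```text
time_s: 1.7
eef_pos: [0.4132, 0.171, 0.299]
eef_rot: [1.384, 1.083, -1.384]
wrist_force: [-0.7, 1.1, 0.0]
gripper_width: 0.0852
```

Run:
```python
from h import *
goto(.52,.0,.30,-7)
```

```text
pos [0.4132 0.171  0.299 ] yaw 76.19 tilt 0.13 w 0.0852 t 1.7 q6 0.36 F [-0.7  1.1  0. ]
offset [-0.06 14.45 14.06] twist 1.452
```

>>> arm_command:
  commands:
    - {"offset": [0, 14.4, 14], "twist": 0.74}
    - {"offset": [0, 14.4, 14], "twist": 0.74}
    - {"offset": [0, 14.4, 14], "twist": 0.74}
    - {"offset": [0, 14.4, 14], "twist": 0.74}
    - {"offset": [0, 14.4, 14], "twist": 0.74}

```text
time_s: 2.2
eef_pos: [0.5213, 0.0021, 0.2981]
eef_rot: [1.883, 0.573, -1.885]
wrist_force: [-0.4, 0.7, 0.5]
gripper_width: 0.0858
```

>>> arm_command:
  commands:
    - {"offset": [0, 0, 0], "twist": 0.72}
    - {"offset": [0, 0, 0], "twist": 0.72}
    - {"offset": [0, 0, 0], "twist": 0.72}
    - {"offset": [0, 0, 0], "twist": 0.72}
    - {"offset": [0, 0, 0], "twist": 0.72}

```text
time_s: 2.7
eef_pos: [0.5195, 0.007, 0.299]
eef_rot: [-2.159, 0.132, 2.158]
wrist_force: [-0.4, 0.2, 0.3]
gripper_width: 0.0852
```

Run:
```python
from h import *
goto(.52,.0,.30,-7)
s,im=save('wrist','w1')
C=cam('wrist',s)
for c,z in [('blue',.074),('green',.074),('red',.074),('yellow',.074),('red',.014),('green',.014)]:
    print(c,z)
    for b in blobs(im,c,C,z,300): print('  ',b)
for d in r.tip_of('stock_label','wrist'): print(d['score'],C[1]@np.array(d['xyz'])+C[2])
```

```text
pos [0.5195 0.007  0.299 ] yaw -6.98 tilt 0.01 w 0.0852 t 2.7 q6 1.47 F [-0.4  0.2  0.3]
offset [-0.1   0.69 -0.14] twist 0.0003
blue 0.074
   (array([216.,  54.]), 665.7, 107.0, 56.3, 29.6, 83.0)
green 0.074
   (array([139., 198.]), 511.7, 241.2, 119.7, 41.1, -10.0)
   (array([284.,  54.]), 656.6, 32.2, 55.1, 29.6, 83.0)
red 0.074
   (array([ 59., 284.]), 406.6, 386.7, 91.2, 35.7, -5.9)
   (array([373., 268.]), 378.9, -45.5, 88.9, 32.8, -74.7)
   (array([267., 225.]), 457.7, 85.7, 120.2, 42.5, -86.7)
   (array([351.,  54.]), 647.3, -43.4, 55.2, 29.6, 83.0)
yellow 0.074
   (array([553.,  85.]), 586.7, -268.8, 40.3, 23.2, -84.2)
   (array([419.,  54.]), 638.6, -118.3, 55.6, 28.6, 83.0)
red 0.014
   (array([ 59., 284.]), 377.7, 447.4, 105.4, 41.3, -5.9)
   (array([373., 268.]), 345.7, -52.2, 102.7, 37.9, -74.7)
   (array([267., 225.]), 436.8, 99.5, 138.9, 49.2, -86.7)
   (array([351.,  54.]), 655.9, -49.7, 63.8, 34.2, 83.0)
green 0.014
   (array([139., 198.]), 499.2, 279.3, 138.3, 47.5, -10.0)
   (array([284.,  54.]), 666.6, 37.7, 63.7, 34.2, 83.0)
```

View pics/w1.png

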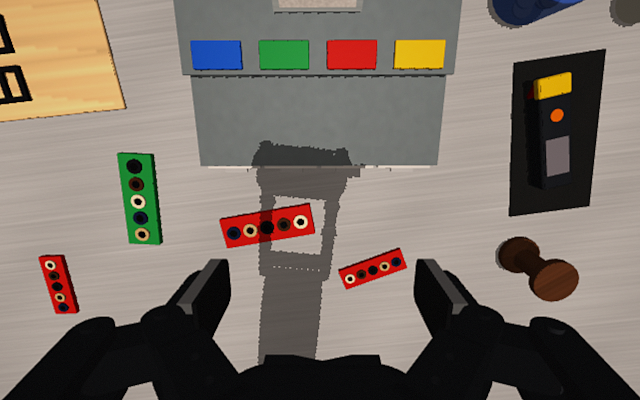

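Run:
```python
from h import *
goto(.4385,.0696,.15,93.3)
```

```text
pos [0.5195 0.007  0.2989] yaw -6.67 tilt 0.0 w 0.0852 t 2.8 q6 1.47 F [ 0.2 -0.3  0.6]
offset [14.89 -5.28  8.77] twist -1.7448
```

>>> arm_command:
  commands:
    - {"offset": [7, -5.2, 8.8], "twist": -0.74}
    - {"offset": [7, -5.2, 8.8], "twist": -0.74}
    - {"offset": [7, -5.2, 8.8], "twist": -0.74}
    - {"offset": [7, -5.2, 8.8], "twist": -0.74}
    - {"offset": [7, -5.2, 8.8], "twist": -0.74}

```text
time_s: 3.3
eef_pos: [0.4372, 0.0694, 0.2284]
eef_rot: [1.857, 0.61, -1.858]
wrist_force: [-0.6, 0.0, 0.6]
gripper_width: 0.0855
```

>>> arm_command:
  commands:
    - {"offset": [7.9, 0, 0], "twist": -0.74}
    - {"offset": [7.9, 0, 0], "twist": -0.74}
    - {"offset": [7.9, 0, 0], "twist": -0.74}
    - {"offset": [7.9, 0, 0], "twist": -0.74}
    - {"offset": [7.9, 0, 0], "twist": -0.74}

```text
time_s: 3.8
eef_pos: [0.4379, 0.0689, 0.1497]
eef_rot: [1.353, 1.109, -1.354]
wrist_force: [-0.4, 0.8, -0.0]
gripper_width: 0.0854
```

>>> arm_command:
  commands:
    - {"offset": [0, 0, 0], "twist": -0.26}
    - {"offset": [0, 0, 0], "twist": -0.26}

```text
time_s: 4.0
eef_pos: [0.4381, 0.0689, 0.15]
eef_rot: [1.164, 1.238, -1.163]
wrist_force: [0.3, 0.5, 0.3]
gripper_width: 0.0855
```

Run:
```python
from h import *
s,im=save('wrist','w2')
C=cam('wrist',s)
for b in blobs(im,'red',C,.014,300): print('  ',b)
goto(.4385,.0696,.05,93.3)
```

```text
(array([555., 315.]), 703.2, -57.9, 43.1, 14.4, -14.8)
   (array([229., 284.]), 343.2, -47.9, 104.7, 37.9, -75.2)
   (array([320., 148.]), 433.9, 101.4, 137.0, 47.0, -86.7)
pos [0.4382 0.0688 0.15  ] yaw 93.71 tilt 0.02 w 0.0854 t 4.05 q6 -0.18 F [-0.1 -0.3  0.8]
offset [10.    0.04 -0.07] twist 0.0072
```

View pics/w2.png

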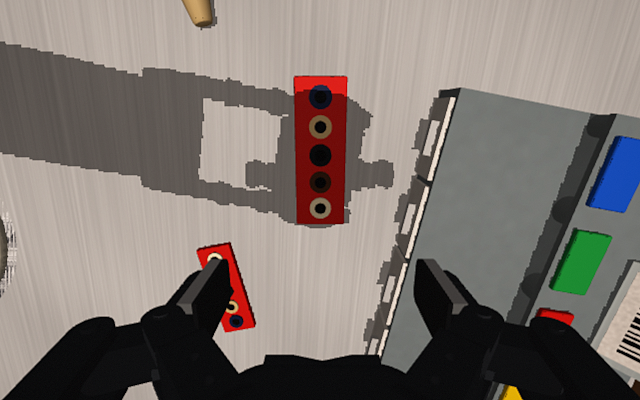

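Run:
```python
from h import *
goto(.4362,.069,.02,93.3)
```

```text
pos [0.4382 0.0688 0.15  ] yaw 93.71 tilt 0.02 w 0.0854 t 4.05 q6 -0.18 F [-0.1 -0.3  0.8]
offset [13.   -0.2  -0.03] twist 0.0072
```

>>> arm_command:
  commands:
    - {"offset": [5, -0.2, 0], "twist": 0}
    - {"offset": [9, -0.2, 0], "twist": 0}
    - {"offset": [11, -0.2, 0], "twist": 0}
    - {"offset": [13.3, -0.2, 0], "twist": 0}
    - {"offset": [13.3, -0.2, 0], "twist": 0}

```text
time_s: 4.55
eef_pos: [0.4332, 0.069, 0.0142]
eef_rot: [1.167, 1.239, -1.174]
wrist_force: [-0.9, 0.2, -0.6]
gripper_width: 0.0854
```

Run:
```python
from h import *
s,im=save('wrist','w3')
goto(.4362,.069,.015,93.3)
```

```text
pos [0.4347 0.0689 0.016 ] yaw 93.05 tilt 0.19 w 0.0855 t 4.6 q6 -0.17 F [ 0.1 -0.2  0.5]
offset [ 0.1   0.15 -0.  ] twist -0.0043
```

View pics/w3.png

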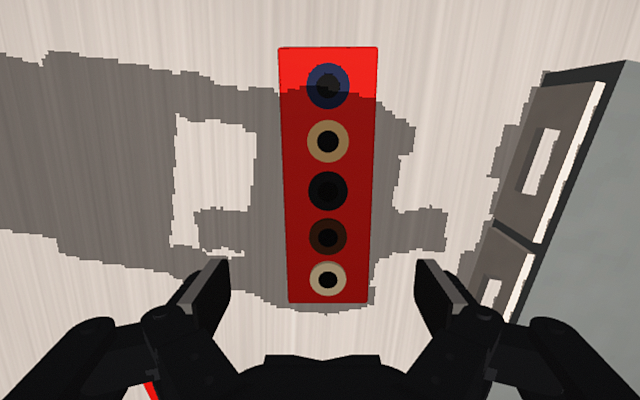

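>>> arm_command:
  commands:
    - {"offset": [0.3, 0, 0], "twist": 0}
    - {"offset": [0.3, 0, 0], "twist": 0}
    - {"offset": [0.3, 0, 0], "twist": 0}
    - {"offset": [0.3, 0, 0], "twist": 0}
    - {"offset": [0.3, 0, 0], "twist": 0}
  jaw: 255

```text
time_s: 5.1
eef_pos: [0.4364, 0.0687, 0.0143]
eef_rot: [1.17, 1.233, -1.169]
wrist_force: [0.1, 0.2, 0.7]
gripper_width: 0.0123
```

>>> arm_command:
  commands:
    - {"offset": [0, 0, 0], "twist": 0}
    - {"offset": [0, 0, 0], "twist": 0}
    - {"offset": [0, 0, 0], "twist": 0}
    - {"offset": [0, 0, 0], "twist": 0}
    - {"offset": [0, 0, 0], "twist": 0}

```text
time_s: 5.6
eef_pos: [0.436, 0.0688, 0.0139]
eef_rot: [1.17, 1.234, -1.17]
wrist_force: [0.2, 0.8, 0.2]
gripper_width: 0.0
```

Run:
```python
from h import *
s,im=save('wrist','w4')
goto(.4362,.069,.015,93.3)
```

```text
pos [0.436  0.0688 0.0139] yaw 93.03 tilt 0.01 w 0.0001 t 5.65 q6 -0.17 F [0.8 0.3 0.3]
offset [-0.11  0.02 -0.02] twist -0.0046
```

View pics/w4.png

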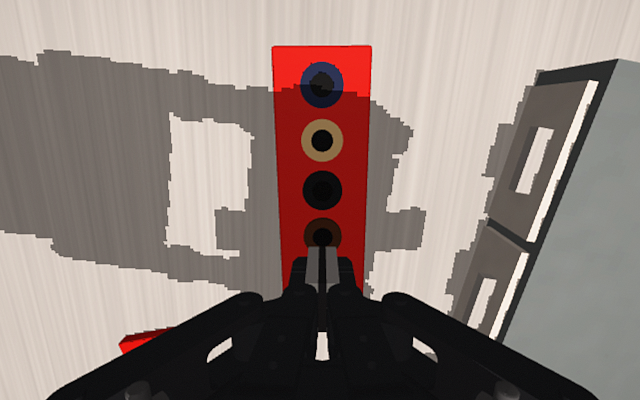

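Run:
```python
from h import *
s=r.observe();C=cam('wrist',s);M=R.from_rotvec(s['eef_rot']).as_matrix()
for x in [-.03,-.02,-.005,0,.014]: print(x,w2pix(C,s['eef_pos']+M@[x,0,0]))
print(s['eef_pos'])
im=cv2.imread('pics/w4.png');
print(blobs(im[:,:,::-1].copy(),'red',C,.014,300))
for w in [.09]:
  pass
cv2.imwrite('pics/w4c.png',cv2.resize(im[200:400,200:450],None,fx=3,fy=3))
s,im=save('top','t4')
cv2.imwrite('pics/t4c.png',cv2.resize(im[150:350,170:420,::-1],None,fx=3,fy=3))
s,im=save('scene','s4')
cv2.imwrite('pics/s4c.png',cv2.resize(im[100:300,220:440,::-1],None,fx=3,fy=3))
```

```text
-0.03 [[322.82068735 273.88085991]]
-0.02 [[322.75737535 263.76007546]]
-0.005 [[322.67585064 250.72788558]]
0 [[322.65166843 246.86222086]]
0.014 [[322.59053511 237.08971132]]
[0.43603895 0.06875505 0.01385609]
[(array([144., 338.]), 329.9, 4.6, 38.6, 9.5, 33.0), (array([322., 173.]), 433.7, 104.7, 130.3, 46.5, -86.7)]
```

View pics/w4c.png

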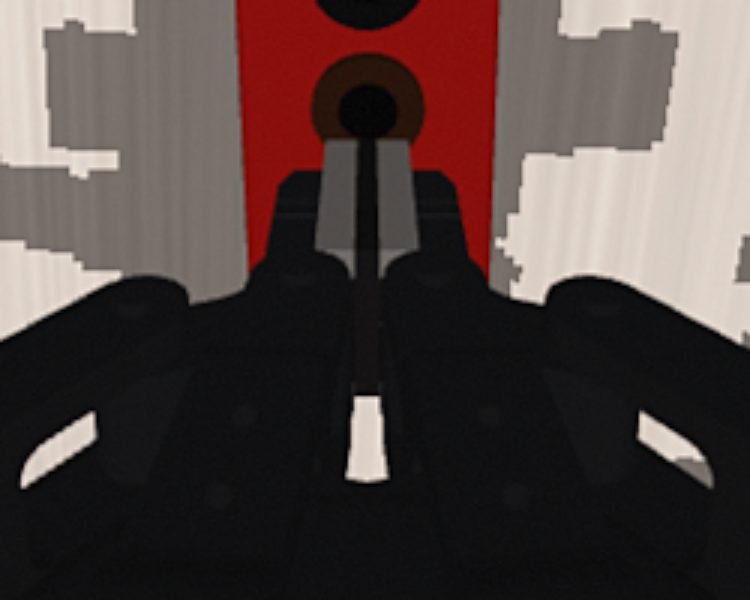

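View pics/s4c.png

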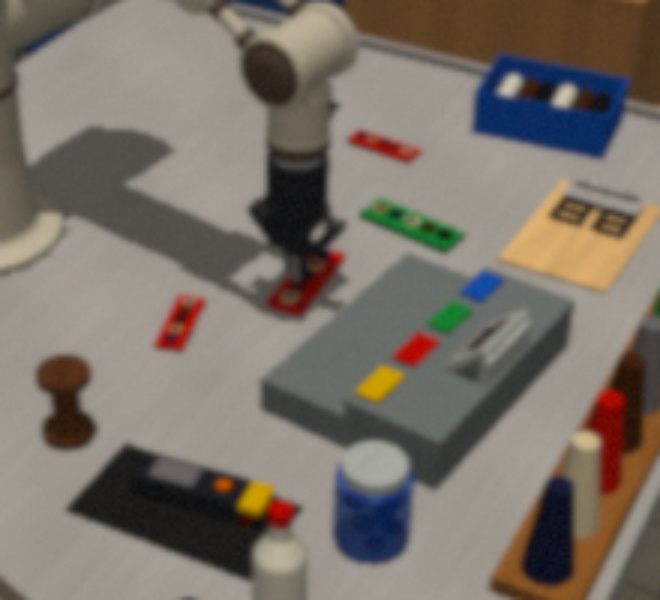

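Run:
```python
from h import *
s=r.observe();C=cam('wrist',s);M=R.from_rotvec(s['eef_rot']).as_matrix()
for x in [-.02,-.01,0,.005,.014]: print(x,[w2pix(C,s['eef_pos']+M@[x,y,-.011])[0].round(0) for y in [0,.006]])
print(s['joint_efforts'].round(2),s['joints'].round(3))
```

```text
-0.02 [array([323., 243.]), array([335., 243.])]
-0.01 [array([323., 235.]), array([334., 235.])]
0 [array([323., 228.]), array([334., 228.])]
0.005 [array([323., 225.]), array([333., 225.])]
0.014 [array([323., 220.]), array([333., 220.])]
[  0.   -29.47 -25.8   -0.     0.    -0.  ] [-0.119  0.09   2.114  0.     0.938 -0.172]
```

View pics/t4c.png

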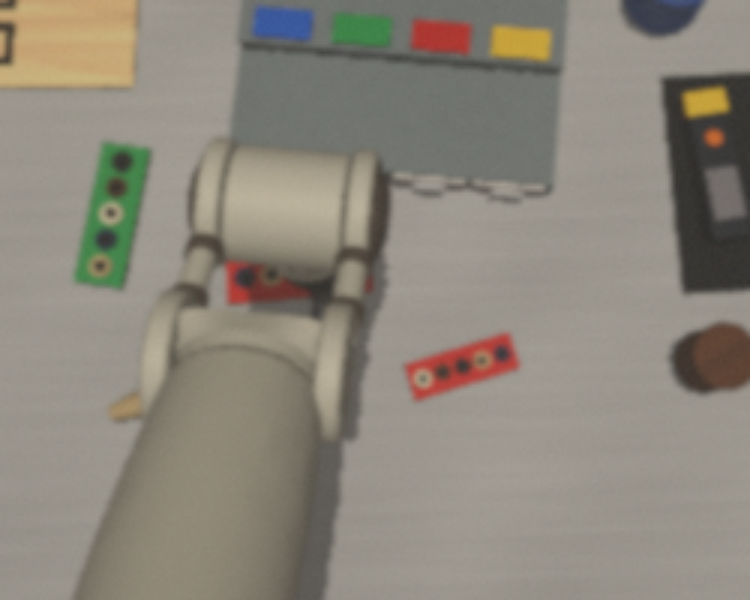

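>>> arm_command:
  commands:
    - {"offset": [-2, 0, 0], "twist": 0}
    - {"offset": [-2, 0, 0], "twist": 0}
    - {"offset": [-2, 0, 0], "twist": 0}
    - {"offset": [-2, 0, 0], "twist": 0}
    - {"offset": [-2, 0, 0], "twist": 0}
  jaw: 0

```text
time_s: 6.25
eef_pos: [0.4354, 0.0688, 0.0331]
eef_rot: [1.17, 1.235, -1.171]
wrist_force: [0.5, 0.4, 0.0]
gripper_width: 0.0723
```

>>> arm_command:
  commands:
    - {"offset": [0, 0, 0], "twist": 0}
    - {"offset": [0, 0, 0], "twist": 0}
    - {"offset": [0, 0, 0], "twist": 0}

```text
time_s: 6.55
eef_pos: [0.436, 0.0688, 0.0337]
eef_rot: [1.17, 1.234, -1.17]
wrist_force: [0.6, -0.4, -0.6]
gripper_width: 0.0854
```

Run:
```python
from h import *
s,im=save('wrist','w5');C=cam('wrist',s)
print(blobs(im,'red',C,.014,300))
goto(.4362,.069,.014,93.3)
im=cv2.imread('pics/w3.png')[:,:,::-1].copy();s['eef_pos']=np.array([.4347,.0689,.016]);print(blobs(im,'red',cam('wrist',s),.014,300))
```

```text
[(array([322., 165.]), 433.9, 101.7, 136.3, 46.7, -86.7)]
pos [0.436  0.0687 0.0338] yaw 93.04 tilt 0.01 w 0.0856 t 6.6 q6 -0.17 F [-0.6  0.2  0.4]
offset [ 1.98  0.02 -0.02] twist -0.0046
[(array([327., 171.]), 435.5, 101.1, 137.5, 47.1, -86.7)]
```

View pics/w5.png

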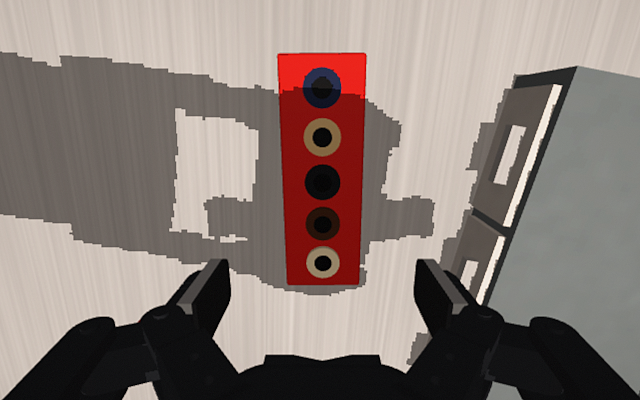

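>>> arm_command:
  commands:
    - {"offset": [1, 0, 0], "twist": 0}
    - {"offset": [2, 0, 0], "twist": 0}
    - {"offset": [2.5, 0, 0], "twist": 0}
    - {"offset": [2.5, 0, 0], "twist": 0}

```text
time_s: 7.0
eef_pos: [0.4348, 0.0689, 0.0075]
eef_rot: [1.169, 1.236, -1.172]
wrist_force: [0.1, -0.1, 0.3]
gripper_width: 0.0852
```

>>> arm_command:
  commands:
    - {"offset": [0.2, 0, 0], "twist": 0}
    - {"offset": [0.4, 0, 0], "twist": 0}
    - {"offset": [0.5, 0, 0], "twist": 0}
    - {"offset": [0.5, 0, 0], "twist": 0}

```text
time_s: 7.4
eef_pos: [0.4361, 0.0688, 0.0039]
eef_rot: [1.17, 1.234, -1.17]
wrist_force: [0.5, -0.4, -0.3]
gripper_width: 0.0853
```

>>> arm_command:
  commands:
    - {"offset": [0.1, 0, 0], "twist": 0}
    - {"offset": [0.2, 0, 0], "twist": 0}
    - {"offset": [0.2, 0, 0], "twist": 0}

```text
time_s: 7.7
eef_pos: [0.436, 0.0688, 0.0018]
eef_rot: [1.17, 1.234, -1.17]
wrist_force: [-0.8, 0.5, -0.1]
gripper_width: 0.0852
```

>>> arm_command:
  commands:
    - {"offset": [0.1, 0, 0], "twist": 0}
    - {"offset": [0.2, 0, 0], "twist": 0}
    - {"offset": [0.2, 0, 0], "twist": 0}

```text
time_s: 8.0
eef_pos: [0.4359, 0.0688, -0.0003]
eef_rot: [1.17, 1.234, -1.17]
wrist_force: [-0.3, -0.4, -0.5]
gripper_width: 0.0856
```

Run:
```python
from h import *
goto(.4362,.069,.004,93.3)
s,im=save('wrist','w6')
s,im=save('scene','s6')
cv2.imwrite('pics/s6c.png',cv2.resize(im[130:230,260:380,::-1],None,fx=5,fy=5,interpolation=2))
```

```text
pos [ 4.359e-01  6.880e-02 -3.000e-04] yaw 93.04 tilt 0.02 w 0.0856 t 8.0 q6 -0.17 F [-0.3 -0.4 -0.5]
offset [-0.43  0.03 -0.02] twist -0.0045
```

View pics/s6c.png

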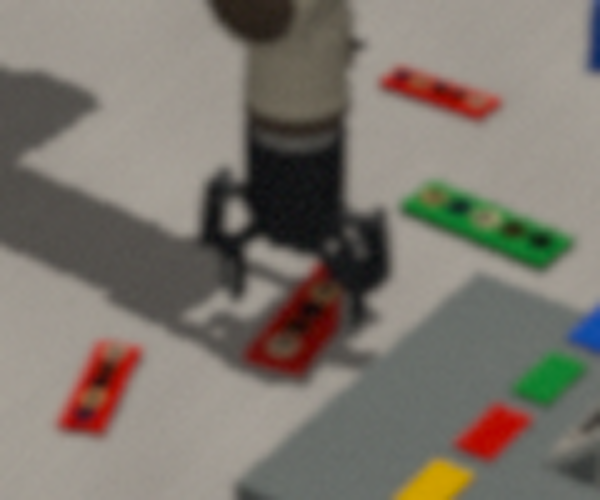

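View pics/w6.png

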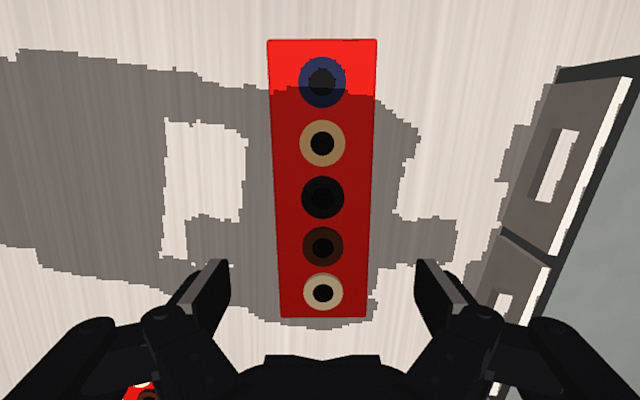

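>>> arm_command:
  commands:
    - {"offset": [0.4, 0, 0], "twist": 0}
    - {"offset": [0.8, 0, 0], "twist": 0}
    - {"offset": [1.2, 0, 0], "twist": 0}
    - {"offset": [1.2, 0, 0], "twist": 0}

```text
time_s: 8.5
eef_pos: [0.4353, 0.0688, -0.0129]
eef_rot: [1.169, 1.235, -1.171]
wrist_force: [-0.9, -0.2, -0.4]
gripper_width: 0.085
```

>>> arm_command:
  commands:
    - {"offset": [0.2, 0, 0], "twist": 0}
    - {"offset": [0.4, 0, 0], "twist": 0}
    - {"offset": [0.6, 0, 0], "twist": 0}
    - {"offset": [0.6, 0, 0], "twist": 0}

```text
time_s: 8.9
eef_pos: [0.4359, 0.0688, -0.0184]
eef_rot: [1.17, 1.234, -1.17]
wrist_force: [-0.3, -0.1, 0.1]
gripper_width: 0.0854
```

Run:
```python
from h import *
goto(.4362,.069,.004,93.3)
s,im=save('wrist','w7')
```

```text
pos [ 0.4359  0.0688 -0.0184] yaw 93.03 tilt 0.03 w 0.0854 t 8.9 q6 -0.17 F [-0.3 -0.1  0.1]
offset [-2.24  0.03 -0.02] twist -0.0047
```

View pics/w7.png

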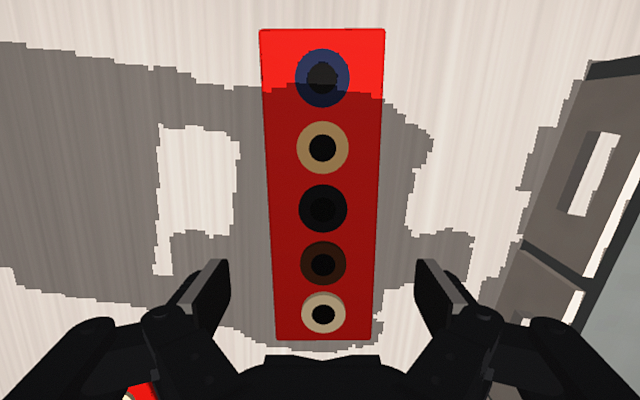

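>>> arm_command:
  commands:
    - {"offset": [0.15, 0, 0], "twist": 0}
    - {"offset": [0.3, 0, 0], "twist": 0}
    - {"offset": [0.3, 0, 0], "twist": 0}

```text
time_s: 9.25
eef_pos: [0.4359, 0.0688, -0.0213]
eef_rot: [1.17, 1.234, -1.17]
wrist_force: [-0.3, 0.4, 0.2]
gripper_width: 0.0853
```

>>> arm_command:
  commands:
    - {"offset": [0, 0, 0], "twist": 0}
    - {"offset": [0, 0, 0], "twist": 0}
    - {"offset": [0, 0, 0], "twist": 0}
    - {"offset": [0, 0, 0], "twist": 0}
    - {"offset": [0, 0, 0], "twist": 0}
  jaw: 255

```text
time_s: 9.75
eef_pos: [0.4378, 0.0686, -0.0195]
eef_rot: [1.171, 1.232, -1.168]
wrist_force: [-1.7, 0.2, 10.7]
gripper_width: 0.0467
```

Run:
```python
from h import *
goto(.4362,.069,.004,93.3)
s,im=save('wrist','w8')
```

```text
pos [ 0.4378  0.0686 -0.0195] yaw 93.04 tilt 0.15 w 0.0467 t 9.75 q6 -0.17 F [-1.7  0.2 10.7]
offset [-2.35 -0.15 -0.05] twist -0.0045
```

View pics/w8.png

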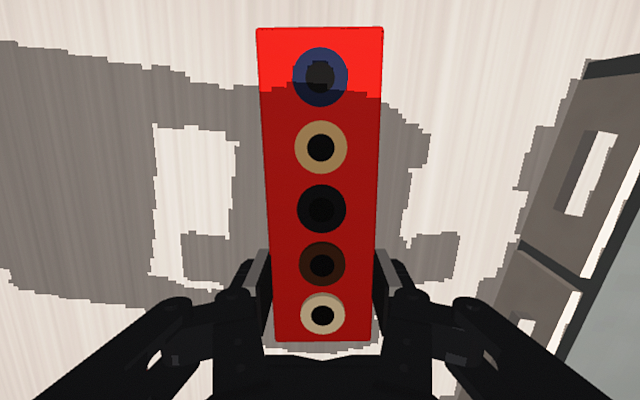

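>>> arm_command:
  commands:
    - {"offset": [-0.3, 0, 0], "twist": 0}
    - {"offset": [-1.5, 0, 0], "twist": 0}
    - {"offset": [-4, 0, 0], "twist": 0}
    - {"offset": [-8, 0, 0], "twist": 0}
    - {"offset": [-12, 0, 0], "twist": 0}

```text
time_s: 10.3
eef_pos: [0.435, 0.0689, 0.1001]
eef_rot: [1.169, 1.235, -1.171]
wrist_force: [1.5, -0.4, -0.4]
gripper_width: 0.0467
```

Run:
```python
from h import *
s,im=save('wrist','w9')
goto(.4963,-.0244,.10,-7)
```

```text
pos [0.4403 0.0685 0.1073] yaw 93.06 tilt 0.62 w 0.0464 t 10.35 q6 -0.17 F [5.1 1.1 3.1]
offset [0.81 5.09 9.57] twist 1.7464
```

View pics/w9.png

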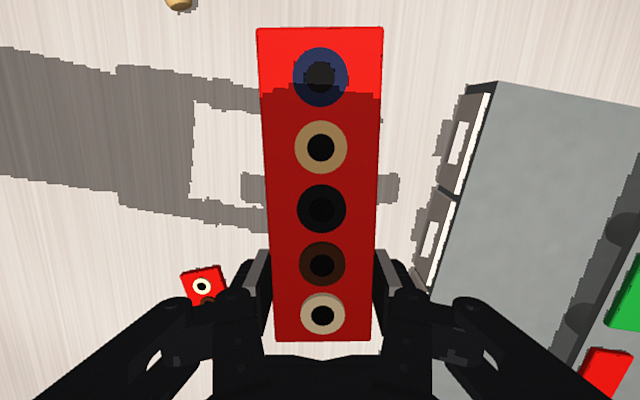

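>>> arm_command:
  commands:
    - {"offset": [0, 1, 2], "twist": 0.15}
    - {"offset": [0, 2, 4], "twist": 0.3}
    - {"offset": [0, 3, 6], "twist": 0.45}
    - {"offset": [0, 4, 8], "twist": 0.6}
    - {"offset": [0, 5.1, 9.6], "twist": 0.74}

```text
time_s: 10.85
eef_pos: [0.4921, -0.0254, 0.0991]
eef_rot: [1.699, 0.797, -1.699]
wrist_force: [-0.3, 0.2, -1.5]
gripper_width: 0.0463
```

>>> arm_command:
  commands:
    - {"offset": [0, 0, 0], "twist": 0.74}
    - {"offset": [0, 0, 0], "twist": 0.74}
    - {"offset": [0, 0, 0], "twist": 0.74}
    - {"offset": [0, 0, 0], "twist": 0.74}
    - {"offset": [0, 0, 0], "twist": 0.74}

```text
time_s: 11.35
eef_pos: [0.4918, -0.0243, 0.099]
eef_rot: [2.15, 0.149, -2.15]
wrist_force: [0.1, 0.3, -1.0]
gripper_width: 0.0463
```

>>> arm_command:
  commands:
    - {"offset": [0, 0, 0], "twist": 0.265}
    - {"offset": [0, 0, 0], "twist": 0.265}
    - {"offset": [0, 0, 0], "twist": 0.265}

```text
time_s: 11.65
eef_pos: [0.4918, -0.0243, 0.099]
eef_rot: [-2.158, 0.131, 2.159]
wrist_force: [0.2, 0.5, -0.3]
gripper_width: 0.0463
```

Run:
```python
from h import *
s,im=save('wrist','w10');C=cam('wrist',s)
zb=s['eef_pos'][2]+.0195
for b in blobs(im,'red',C,zb+.014,2000): print(b)
for c in ['blue','green','red','yellow']:
    for b in blobs(im,c,C,.074,500): print(c,b)
goto(.4963,-.0244,.10,-7)
```

```text
(array([324., 192.]), 520.5, -29.4, 147.5, 52.0, -4.1)
blue (array([320.,  77.]), 581.6, -35.1, 29.6, 29.1, -5.7)
red (array([324., 192.]), 500.2, -27.1, 215.9, 76.1, -4.1)
pos [ 0.4918 -0.0243  0.099 ] yaw -6.8 tilt 0.01 w 0.0466 t 11.7 q6 1.39 F [-0.1  0.5 -1.4]
offset [-0.1  -0.04 -0.44] twist 0.0035
```

View pics/w10.png

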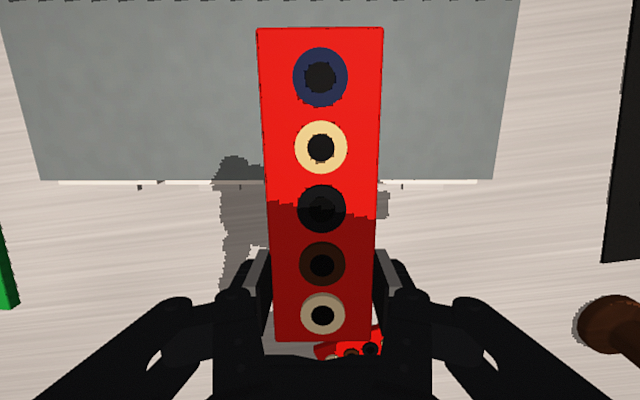

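Run:
```python
from h import *
goto(.5197,-.0288,.04,-7.5)
```

```text
pos [ 0.4918 -0.0243  0.099 ] yaw -6.8 tilt 0.01 w 0.0466 t 11.7 q6 1.39 F [-0.1  0.5 -1.4]
offset [ 5.9   0.12 -2.82] twist 0.0122
```

>>> arm_command:
  commands:
    - {"offset": [2, 0.1, -2.8], "twist": 0.012}
    - {"offset": [4, 0.1, -2.8], "twist": 0.012}
    - {"offset": [5.5, 0.1, -2.8], "twist": 0.012}
    - {"offset": [5.9, 0.1, -2.8], "twist": 0.012}
    - {"offset": [5.9, 0.1, -2.8], "twist": 0.012}

```text
time_s: 12.2
eef_pos: [0.5191, -0.0286, 0.0394]
eef_rot: [-2.151, 0.142, 2.155]
wrist_force: [0.1, 0.0, -0.6]
gripper_width: 0.0464
```

Run:
```python
from h import *
s,im=save('wrist','w11');C=cam('wrist',s)
goto(.5197,-.0288,.03,-7.5)
```

```text
pos [ 0.5199 -0.0288  0.0403] yaw -7.57 tilt 0.02 w 0.0464 t 12.25 q6 1.42 F [ 0.8  0.5 -1.1]
offset [1.03 0.   0.02] twist -0.0012
```

View pics/w11.png

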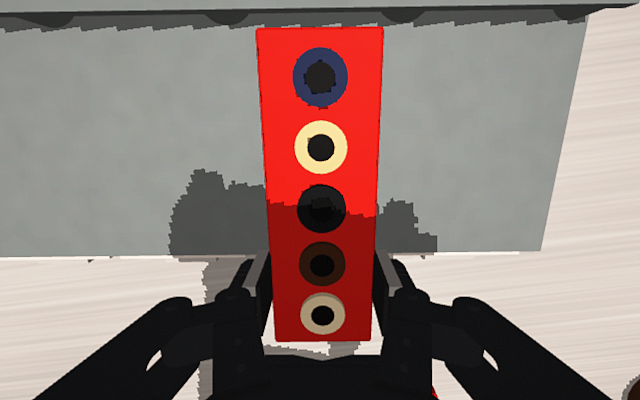

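Run:
```python
import cv2
im=cv2.imread('pics/w11.png')[0:50,170:460]
cv2.imwrite('pics/w11c.png',cv2.resize(im,None,fx=2.7,fy=8,interpolation=0))
```

```text
(no output)
```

View pics/w11c.png

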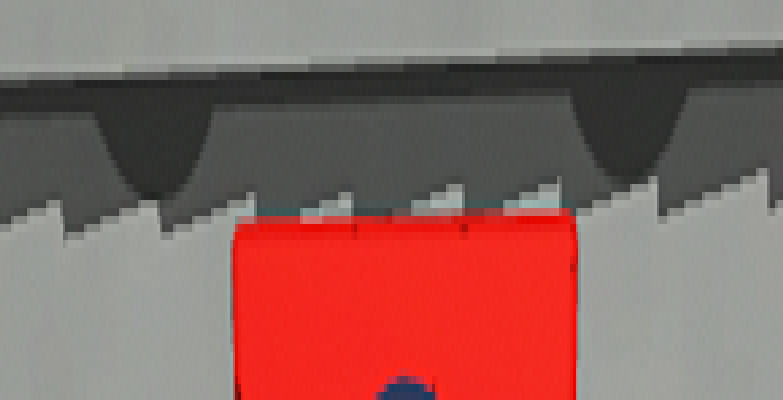

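>>> arm_command:
  commands:
    - {"offset": [0.4, -0.22, 0], "twist": -0.004}
    - {"offset": [0.8, -0.22, 0], "twist": -0.004}
    - {"offset": [0.8, -0.22, 0], "twist": -0.004}

```text
time_s: 12.55
eef_pos: [0.5198, -0.0264, 0.0317]
eef_rot: [-2.154, 0.139, 2.155]
wrist_force: [-0.2, 0.2, -0.6]
gripper_width: 0.0468
```

>>> arm_command:
  commands:
    - {"offset": [0.1, 0, 0], "twist": 0}
    - {"offset": [0.2, 0, 0], "twist": 0}
    - {"offset": [0.3, 0, 0], "twist": 0}
    - {"offset": [0.3, 0, 0], "twist": 0}

```text
time_s: 12.95
eef_pos: [0.52, -0.0266, 0.0288]
eef_rot: [-2.154, 0.139, 2.155]
wrist_force: [-0.2, 0.5, -0.7]
gripper_width: 0.0467
```

>>> arm_command:
  commands:
    - {"offset": [0.1, 0, 0], "twist": 0}
    - {"offset": [0.2, 0, 0], "twist": 0}
    - {"offset": [0.2, 0, 0], "twist": 0}

```text
time_s: 13.25
eef_pos: [0.5199, -0.0266, 0.0267]
eef_rot: [-2.154, 0.139, 2.155]
wrist_force: [0.4, 0.2, -0.7]
gripper_width: 0.0468
```

Run:
```python
from h import *
s,im=save('wrist','w12')
goto(.5197,-.0288,.03,-7.5)
cv2.imwrite('pics/w12c.png',cv2.resize(im[0:50,170:460,::-1],None,fx=2.7,fy=8,interpolation=0))
```

```text
pos [ 0.52   -0.0266  0.0268] yaw -7.41 tilt 0.01 w 0.0466 t 13.3 q6 1.42 F [-0.6 -0.3 -1.7]
offset [-0.32  0.22 -0.  ] twist 0.0016
```

View pics/w12c.png

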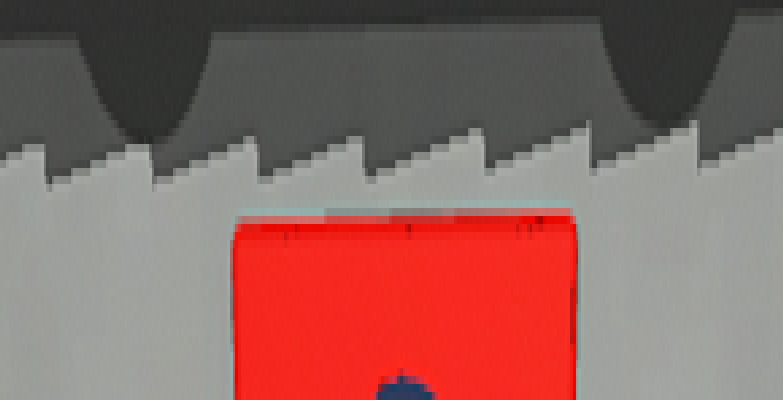

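>>> arm_command:
  commands:
    - {"offset": [0.05, 0, 0], "twist": 0}
    - {"offset": [0.1, 0, 0], "twist": 0}
    - {"offset": [0.15, 0, 0], "twist": 0}
    - {"offset": [0.15, 0, 0], "twist": 0}

```text
time_s: 13.7
eef_pos: [0.5201, -0.0266, 0.0255]
eef_rot: [-2.155, 0.139, 2.155]
wrist_force: [-1.2, 0.8, 1.0]
gripper_width: 0.0467
```

>>> arm_command:
  commands:
    - {"offset": [-0.12, 0, 0], "twist": 0}
    - {"offset": [-0.12, 0, -0.6], "twist": 0}
    - {"offset": [-0.12, 0, -1.2], "twist": 0}
    - {"offset": [-0.12, 0, -1.8], "twist": 0}
    - {"offset": [-0.12, 0, -1.8], "twist": 0}

```text
time_s: 14.2
eef_pos: [0.5391, -0.0292, 0.0268]
eef_rot: [-2.156, 0.14, 2.153]
wrist_force: [0.4, 0.3, -0.3]
gripper_width: 0.0463
```

Run:
```python
from h import *
s,im=save('wrist','w13')
goto(.5197,-.0288,.03,-7.5)
```

```text
pos [ 0.5385 -0.029   0.0266] yaw -7.4 tilt 0.01 w 0.0463 t 14.25 q6 1.42 F [-0.9  0.2 -0.9]
offset [-0.34  0.22  1.86] twist 0.0018
```

View pics/w13.png

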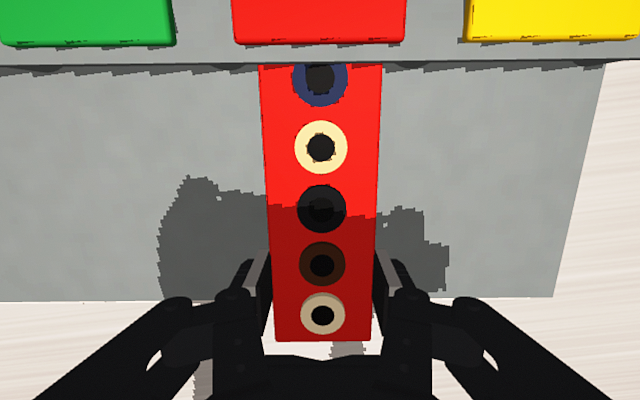

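>>> arm_command:
  commands:
    - {"offset": [0, 0, -0.8], "twist": 0}
    - {"offset": [0, -0.01, -1.6], "twist": 0}
    - {"offset": [0, -0.02, -2.4], "twist": 0}
    - {"offset": [0, -0.02, -3.2], "twist": 0}
    - {"offset": [0, -0.02, -3.2], "twist": 0}

```text
time_s: 14.75
eef_pos: [0.5711, -0.0332, 0.0269]
eef_rot: [-2.156, 0.14, 2.153]
wrist_force: [0.7, -0.1, -0.7]
gripper_width: 0.0468
```

>>> arm_command:
  commands:
    - {"offset": [0, 0, -0.8], "twist": 0}
    - {"offset": [0, -0.01, -1.6], "twist": 0}
    - {"offset": [0, -0.02, -2.4], "twist": 0}
    - {"offset": [0, -0.03, -3.5], "twist": 0}
    - {"offset": [0, -0.03, -3.5], "twist": 0}

```text
time_s: 15.25
eef_pos: [0.606, -0.0375, 0.027]
eef_rot: [-2.157, 0.14, 2.153]
wrist_force: [0.1, 0.4, -0.5]
gripper_width: 0.0467
```

Run:
```python
from h import *
s,im=save('wrist','w14')
goto(.634,-.0413,.0266,-7.)
```

```text
pos [ 0.6051 -0.0372  0.0267] yaw -7.4 tilt 0.03 w 0.046 t 15.3 q6 1.44 F [ 0.2  0.5 -0.8]
offset [ 0.01  0.03 -2.92] twist -0.007
```

View pics/w14.png

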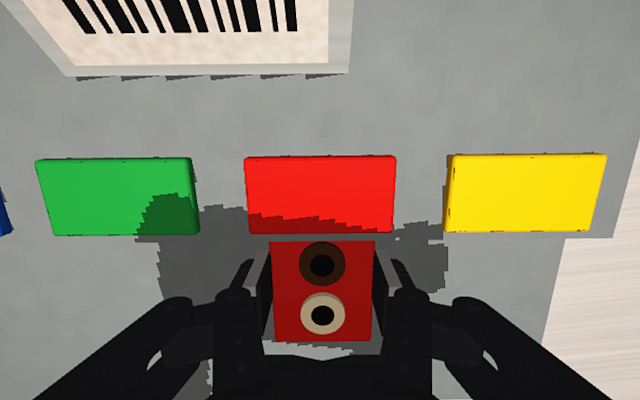

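>>> arm_command:
  commands:
    - {"offset": [0, 0, -0.4], "twist": 0}
    - {"offset": [0, 0, -0.8], "twist": 0}
    - {"offset": [0, 0, -0.8], "twist": 0}

```text
time_s: 15.6
eef_pos: [0.6128, -0.0382, 0.0267]
eef_rot: [-2.155, 0.14, 2.154]
wrist_force: [-0.6, -0.3, -0.9]
gripper_width: 0.0461
```

>>> arm_command:
  commands:
    - {"offset": [0, 0, 0], "twist": 0}
    - {"offset": [0, 0, 0], "twist": 0}
    - {"offset": [0, 0, 0], "twist": 0}
    - {"offset": [0, 0, 0], "twist": 0}
    - {"offset": [-0.5, 0, 0], "twist": 0}
  jaw: 0

```text
time_s: 16.1
eef_pos: [0.6116, -0.0379, 0.0311]
eef_rot: [-2.153, 0.139, 2.156]
wrist_force: [-0.5, -0.6, -0.4]
gripper_width: 0.0855
```

>>> arm_command:
  commands:
    - {"offset": [-2, 0, 0], "twist": 0}
    - {"offset": [-4, 0, 2], "twist": 0}
    - {"offset": [-4, 0, 6], "twist": 0}
    - {"offset": [-4, 0, 7], "twist": 0}
    - {"offset": [-4, 0, 7], "twist": 0}
  jaw: 255

```text
time_s: 16.6
eef_pos: [0.5418, -0.0287, 0.0716]
eef_rot: [-2.154, 0.139, 2.155]
wrist_force: [1.0, 0.2, -0.4]
gripper_width: 0.0122
```

Run:
```python
from h import *
s,im=save('wrist','w15')
goto(.634,-.0413,.0266,-7.)
```

```text
pos [ 0.5433 -0.0292  0.072 ] yaw -7.41 tilt 0.06 w 0.0044 t 16.65 q6 1.42 F [ 0.6 -0.4  0. ]
offset [ 4.55  0.03 -9.15] twist -0.0072
```

View pics/w15.png

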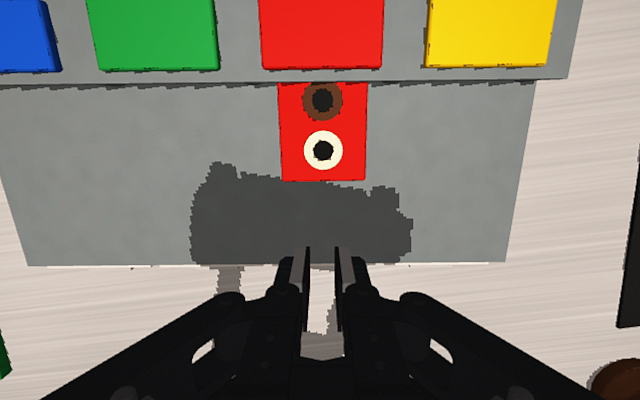

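>>> arm_command:
  commands:
    - {"offset": [1.5, 0, 0], "twist": 0.0}
    - {"offset": [3, 0, 0], "twist": 0}
    - {"offset": [3.6, 0, 0], "twist": 0}
    - {"offset": [3.6, 0, 0], "twist": 0}

```text
time_s: 17.05
eef_pos: [0.5416, -0.0287, 0.0332]
eef_rot: [-2.15, 0.139, 2.159]
wrist_force: [0.7, 0.0, 0.4]
gripper_width: 0.0001
```

>>> arm_command:
  commands:
    - {"offset": [0, 0, -0.8], "twist": 0}
    - {"offset": [0, 0, -1.6], "twist": 0}
    - {"offset": [0, 0, -2.4], "twist": 0}
    - {"offset": [0, 0, -2.8], "twist": 0}
    - {"offset": [0, 0, -2.8], "twist": 0}

```text
time_s: 17.55
eef_pos: [0.5717, -0.0329, 0.0359]
eef_rot: [-2.156, 0.14, 2.154]
wrist_force: [0.6, 0.4, 0.3]
gripper_width: 0.0
```

Run:
```python
from h import *
s,im=save('wrist','w16')
goto(.5874,-.0356,.0266,-7.)
```

```text
pos [ 0.5712 -0.0328  0.0358] yaw -7.4 tilt 0.03 w 0.0004 t 17.6 q6 1.43 F [ 0.8 -0.3 -0.2]
offset [ 0.92  0.07 -1.64] twist -0.007
```

View pics/w16.png

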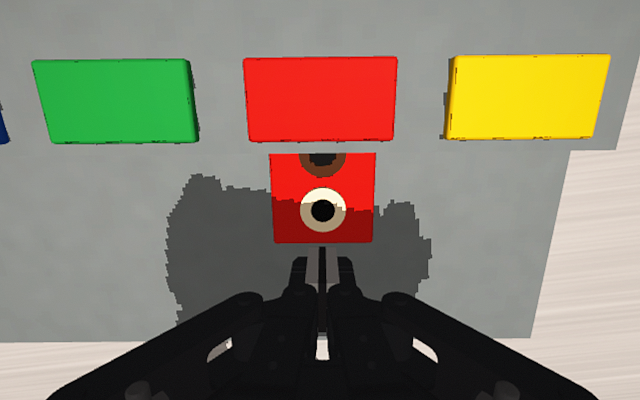

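Run:
```python
from h import *
s=r.observe();C=cam('wrist',s)
print(pix2w(C,[[322,243]],.059),pix2w(C,[[322,243]],.045))
u=np.array([.9925,-.1219]);T=np.array([.6479,-.043])
print(((pix2w(C,[[322,243]],.059)[0,:2]-T)@u), w2pix(C,[*(T-.05*u),.059]), w2pix(C,[*(T-.02*u),.062]))
for b in blobs(cv2.imread('pics/w16.png')[:,:,::-1].copy(),'red',C,.074,500): print(b)
```

```text
[[ 0.58428703 -0.03564752  0.059     ]] [[ 0.57820827 -0.03486378  0.045     ]]
-0.06403213992871037 [[320.78338206 214.77444606]] [[320.16969447 149.61803499]]
(array([322., 197.]), 609.6, -39.0, 41.4, 37.5, 83.2)
(array([320.,  98.]), 647.2, -43.1, 55.2, 29.6, 83.2)
```

>>> arm_command:
  commands:
    - {"offset": [0, -0.05, -0.4], "twist": 0}
    - {"offset": [0, -0.05, -0.8], "twist": 0}
    - {"offset": [0, -0.05, -1.2], "twist": 0}
    - {"offset": [0, -0.05, -1.2], "twist": 0}

```text
time_s: 18.0
eef_pos: [0.5833, -0.0339, 0.0357]
eef_rot: [-2.155, 0.14, 2.154]
wrist_force: [-0.9, -0.6, -0.6]
gripper_width: 0.0
```

Run:
```python
from h import *
s,im=save('wrist','w17')
goto(.5874,-.0356,.0266,-7.)
C=cam('wrist',s)
for b in blobs(im,'red',C,.059,500): print(b)
```

```text
pos [ 0.5831 -0.0338  0.0357] yaw -7.4 tilt 0.03 w 0.0004 t 18.05 q6 1.44 F [-0.4  0.   0.1]
offset [ 0.91  0.12 -0.45] twist -0.0071
(array([323., 212.]), 610.9, -39.3, 46.5, 30.3, 82.7)
(array([322., 130.]), 646.9, -43.2, 62.1, 33.2, 83.1)
```

View pics/w17.png

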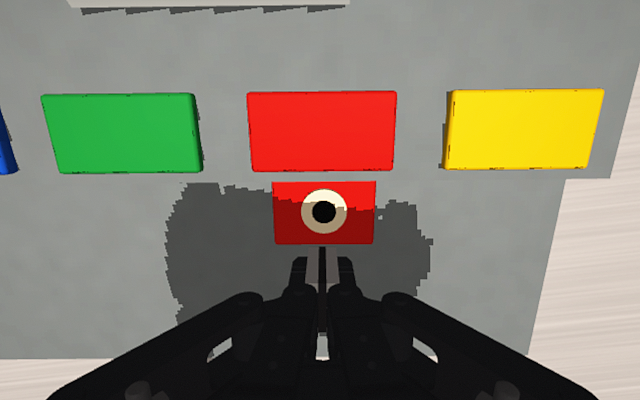

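>>> arm_command:
  commands:
    - {"offset": [0, 0, -0.15], "twist": 0}
    - {"offset": [0, 0, -0.3], "twist": 0}
    - {"offset": [0, 0, -0.3], "twist": 0}

```text
time_s: 18.35
eef_pos: [0.5858, -0.0341, 0.0356]
eef_rot: [-2.155, 0.139, 2.154]
wrist_force: [-1.1, -0.3, -0.0]
gripper_width: -0.0
```

>>> arm_command:
  commands:
    - {"offset": [0, 0, -0.15], "twist": 0}
    - {"offset": [0, 0, -0.2], "twist": 0}
    - {"offset": [0, 0, -0.2], "twist": 0}

```text
time_s: 18.65
eef_pos: [0.5876, -0.0344, 0.0355]
eef_rot: [-2.154, 0.139, 2.155]
wrist_force: [-0.1, -1.0, -0.2]
gripper_width: 0.0003
```

>>> arm_command:
  commands:
    - {"offset": [0, 0, -0.15], "twist": 0}
    - {"offset": [0, 0, -0.25], "twist": 0}
    - {"offset": [0, 0, -0.25], "twist": 0}

```text
time_s: 18.95
eef_pos: [0.5876, -0.0343, 0.0354]
eef_rot: [-2.148, 0.138, 2.162]
wrist_force: [-10.1, 0.9, 7.5]
gripper_width: 0.0
```

Run:
```python
from h import *
s,im=save('wrist','w18')
goto(.5874,-.0356,.0266,-7.)
C=cam('wrist',s)
for b in blobs(im,'red',C,.059,500): print(b)
```

```text
pos [ 0.5876 -0.0344  0.0354] yaw -7.38 tilt 0.36 w -0.0002 t 19.0 q6 1.44 F [-8.7 -0.2  7.6]
offset [0.88 0.13 0.  ] twist -0.0066
(array([324., 219.]), 612.8, -39.6, 46.5, 25.8, 82.6)
(array([322., 143.]), 646.3, -43.1, 62.2, 33.2, 83.3)
```

View pics/w18.png

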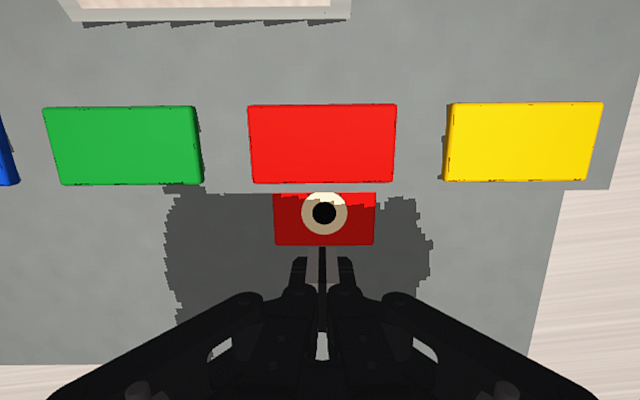

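>>> arm_command:
  commands:
    - {"offset": [0, 0, 1], "twist": 0}
    - {"offset": [-3, 0, 2], "twist": 0}
    - {"offset": [-7, 0, 2], "twist": 0}
    - {"offset": [-11, 0, 2], "twist": 0}
    - {"offset": [-11, 0, 2], "twist": 0}
  jaw: 0

```text
time_s: 19.5
eef_pos: [0.5748, -0.0332, 0.1528]
eef_rot: [-2.171, 0.142, 2.141]
wrist_force: [0.2, -0.3, 0.2]
gripper_width: 0.0723
```

Run:
```python
from h import *
goto(.4655,.285,.12,-10.)
s,im=save('top','t19'); C=cam('top')
for b in blobs(im,'green',C,.014,60): print(b)
```

```text
pos [ 0.5748 -0.0332  0.1528] yaw -7.4 tilt 0.8 w 0.0723 t 19.5 q6 1.43 F [ 0.2 -0.3  0.2]
offset [  3.02 -30.16  14.98] twist 0.0455
(array([212., 222.]), 494.7, 268.2, 126.1, 11.8, -9.0)
(array([568., 147.]), 693.5, -814.6, 48.3, 43.4, 36.4)
```

>>> arm_command:
  commands:
    - {"offset": [0, -16, 8], "twist": 0.045}
    - {"offset": [0, -16, 8], "twist": 0.045}
    - {"offset": [0, -16, 8], "twist": 0.045}
    - {"offset": [0, -16, 8], "twist": 0.045}

```text
time_s: 19.95
eef_pos: [0.509, 0.1397, 0.1438]
eef_rot: [-2.128, 0.183, 2.134]
wrist_force: [0.3, -0.8, 0.0]
gripper_width: 0.0853
```

>>> arm_command:
  commands:
    - {"offset": [1, -14.2, 7], "twist": 0}
    - {"offset": [2, -14.2, 7], "twist": 0}
    - {"offset": [3, -14.2, 7], "twist": 0}
    - {"offset": [3, -14.2, 7], "twist": 0}
    - {"offset": [3, -14.2, 7], "twist": 0}

```text
time_s: 20.45
eef_pos: [0.465, 0.2897, 0.1133]
eef_rot: [-2.129, 0.184, 2.136]
wrist_force: [1.1, -0.7, -0.5]
gripper_width: 0.0851
```

Run:
```python
from h import *
s,im=save('wrist','w20');C=cam('wrist',s)
for b in blobs(im,'green',C,.014,500): print(b)
goto(.4655,.285,-.01,-10.)
```

```text
(array([322., 151.]), 498.6, 282.4, 136.4, 46.6, -9.9)
pos [0.4663 0.2886 0.1143] yaw -9.9 tilt 0.13 w 0.0853 t 20.5 q6 2.08 F [-0.3 -0.1 -0. ]
offset [12.43  0.35  0.  ] twist 0.0018
```

View pics/w20.png

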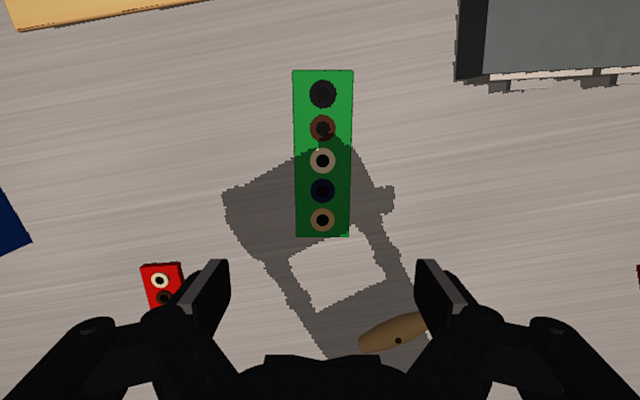

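>>> arm_command:
  commands:
    - {"offset": [4, 0.05, 0], "twist": 0.0}
    - {"offset": [8, 0.05, 0], "twist": 0}
    - {"offset": [11, 0.05, 0], "twist": 0}
    - {"offset": [12.5, 0.05, 0], "twist": 0}
    - {"offset": [12.5, 0.05, 0], "twist": 0}

```text
time_s: 21.0
eef_pos: [0.4662, 0.2865, -0.0112]
eef_rot: [-2.126, 0.19, 2.134]
wrist_force: [-0.5, 0.3, 0.6]
gripper_width: 0.0855
```

>>> arm_command:
  commands:
    - {"offset": [0.4, 0, 0], "twist": 0.0}
    - {"offset": [0.8, 0, 0], "twist": 0}
    - {"offset": [0.8, 0, 0], "twist": 0}

```text
time_s: 21.3
eef_pos: [0.468, 0.2885, -0.0165]
eef_rot: [-2.132, 0.185, 2.128]
wrist_force: [-0.2, -0.7, -0.3]
gripper_width: 0.0855
```

Run:
```python
from h import *
s,im=save('wrist','w21');C=cam('wrist',s)
for b in blobs(im,'green',C,.014,500): print(b)
goto(.4663,.2886,-.0195,-10.)
```

```text
(array([321., 184.]), 498.9, 282.2, 135.0, 46.0, -9.9)
pos [ 0.4679  0.2886 -0.0165] yaw -9.98 tilt 0.1 w 0.0857 t 21.35 q6 2.08 F [-0.2  0.2 -0.2]
offset [0.3  0.03 0.16] twist 0.0004
```

View pics/w21.png

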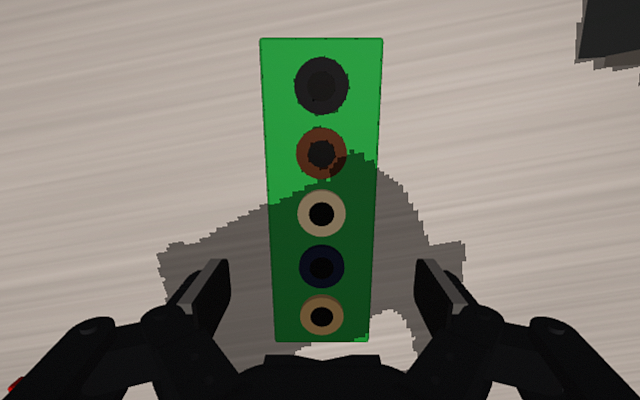

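Lower 2.5 mm and close.

>>> arm_command:
  commands:
    - {"offset": [0.15, 0, 0.1], "twist": 0.0}
    - {"offset": [0.27, 0, 0.1], "twist": 0}
    - {"offset": [0.27, 0, 0.1], "twist": 0}

```text
time_s: 21.65
eef_pos: [0.466, 0.2886, -0.0202]
eef_rot: [-2.13, 0.186, 2.131]
wrist_force: [-0.5, -0.6, -0.1]
gripper_width: 0.0853
```

>>> arm_command:
  commands:
    - {"offset": [0, 0, 0], "twist": 0}
    - {"offset": [0, 0, 0], "twist": 0}
    - {"offset": [0, 0, 0], "twist": 0}
    - {"offset": [0, 0, 0], "twist": 0}
    - {"offset": [0, 0, 0], "twist": 0}
  jaw: 255

```text
time_s: 22.15
eef_pos: [0.4668, 0.2887, -0.0195]
eef_rot: [-2.131, 0.185, 2.129]
wrist_force: [0.4, -0.1, 5.1]
gripper_width: 0.0466
```

>>> arm_command:
  commands:
    - {"offset": [-0.3, 0, 0], "twist": 0}
    - {"offset": [-1.5, 0, 0], "twist": 0}
    - {"offset": [-4, 0, 0], "twist": 0}
    - {"offset": [-8, 0, 0], "twist": 0}
    - {"offset": [-12, 0, 0], "twist": 0}

```text
time_s: 22.65
eef_pos: [0.4651, 0.2882, 0.101]
eef_rot: [-2.129, 0.187, 2.133]
wrist_force: [0.2, -0.2, -0.8]
gripper_width: 0.0464
```

```bash
cat >> h.py <<'E'
def held(im,col):
    """board pose in tool frame from wrist image: uses trapezoid corners, solvePnP"""
    m=mask(im,col);c=max(cv2.findContours(m,cv2.RETR_EXTERNAL,cv2.CHAIN_APPROX_NONE)[0],key=cv2.contourArea)
    q=cv2.minEnclosingTriangle
    for e in np.linspace(3,25,45):
        a=cv2.approxPolyDP(cv2.convexHull(c),e,True)
        if len(a)==4: break
    a=a[:,0].astype(float); a=a[np.argsort(a[:,1])]
    far=a[:2][np.argsort(a[:2,0])]; near=a[2:][np.argsort(a[2:,0])]
    P=np.array([far[0],far[1],near[1],near[0]]);print(P.tolist())
    ob=np.array([[70,24,0],[70,-24,0],[-70,-24,0],[-70,24,0]],float)/1000
    ci=r.camera_info('wrist');ok,rv,tv=cv2.solvePnP(ob,P,ci['camera_matrix'],None)
    T=np.eye(4);T[:3,:3]=cv2.Rodrigues(rv)[0];T[:3,3]=tv[:,0];W=ci['tool_from_camera']@T
    print('top centre in tool mm',np.round(W[:3,3]*1000,1),'x axis in tool',np.round(W[:3,0],4))
E
python3 - <<'E'
from h import *
s,im=save('wrist','w22')
held(im,'green')
T=np.array([.6568,.0322]);u=np.array([.9925,-.1219]);v=np.array([.1219,.9925])
p=T-.129*u;print(p)
goto(p[0],p[1],.10,-7.4)
E
```

```text
[[258.0, 32.0], [383.0, 31.0], [370.0, 340.0], [276.0, 342.0]]
top centre in tool mm [-26.9   1.2 -32.2] x axis in tool [ 0.0193 -0.0077 -0.9998]
[0.5287675 0.0479251]
pos [0.4701 0.2901 0.1091] yaw -9.96 tilt 0.64 w 0.0464 t 22.7 q6 2.08 F [5.6 3.3 3.2]
offset [ 0.88 22.85 -9.96] twist -0.0447
```

View pics/w22.png

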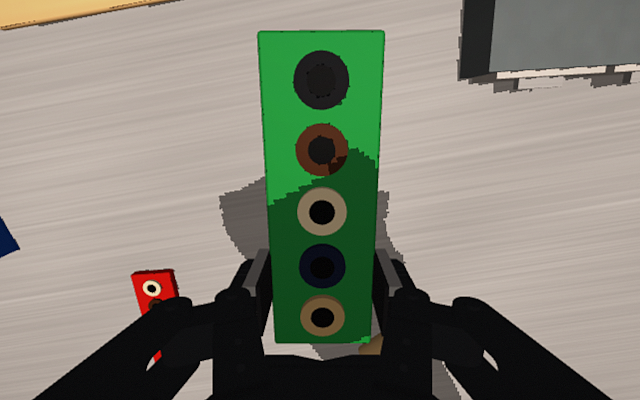

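>>> arm_command:
  commands:
    - {"offset": [0, 4.5, -2], "twist": -0.01}
    - {"offset": [0, 9, -4], "twist": -0.02}
    - {"offset": [0, 13.5, -6], "twist": -0.03}
    - {"offset": [0, 18, -8], "twist": -0.045}
    - {"offset": [0, 22.8, -10], "twist": -0.045}

```text
time_s: 23.2
eef_pos: [0.5247, 0.0468, 0.1003]
eef_rot: [-2.155, 0.139, 2.154]
wrist_force: [0.9, -0.6, -0.6]
gripper_width: 0.0468
```

Run:
```python
from h import *
goto(.5292,.0488,.04,-7.4)
```

```text
pos [0.5247 0.0468 0.1003] yaw -7.37 tilt 0.03 w 0.0468 t 23.2 q6 1.56 F [ 0.9 -0.6 -0.6]
offset [ 6.03 -0.26 -0.41] twist 0.0005
```

>>> arm_command:
  commands:
    - {"offset": [2, -0.25, -0.3], "twist": 0}
    - {"offset": [4, -0.25, -0.3], "twist": 0}
    - {"offset": [6, -0.25, -0.3], "twist": 0}
    - {"offset": [7, -0.25, -0.3], "twist": 0}
    - {"offset": [7, -0.25, -0.3], "twist": 0}

```text
time_s: 23.7
eef_pos: [0.5264, 0.0509, 0.0285]
eef_rot: [-2.151, 0.139, 2.158]
wrist_force: [0.0, 0.6, -1.9]
gripper_width: 0.0463
```

Run:
```python
from h import *
s,im=save('wrist','w23')
held(im,'green')
goto(.5292,.0488,.0267,-7.4)
cv2.imwrite('pics/w23c.png',cv2.resize(im[0:50,170:460,::-1],None,fx=2.7,fy=8,interpolation=0))
```

```text
[[257.0, 34.0], [381.0, 30.0], [369.0, 341.0], [276.0, 342.0]]
top centre in tool mm [-26.6   0.7 -32.1] x axis in tool [ 0.0263 -0.0116 -0.9996]
pos [0.5275 0.0508 0.0298] yaw -7.39 tilt 0.06 w 0.0466 t 23.75 q6 1.57 F [ 0.1  0.1 -1.6]
offset [ 0.31  0.18 -0.19] twist 0.0001
```

View pics/w23c.png

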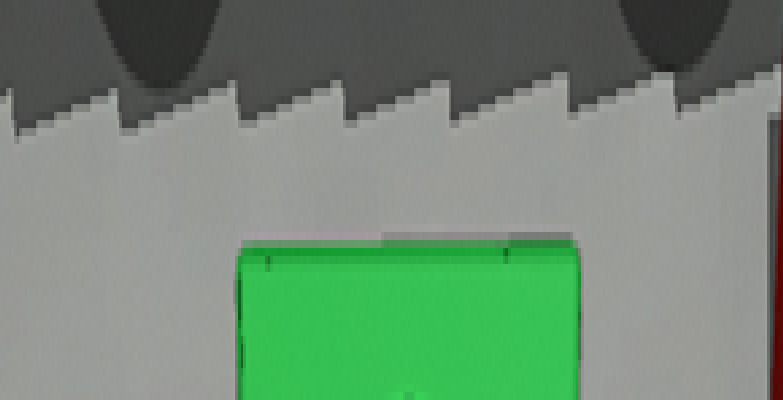

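View pics/w23.png

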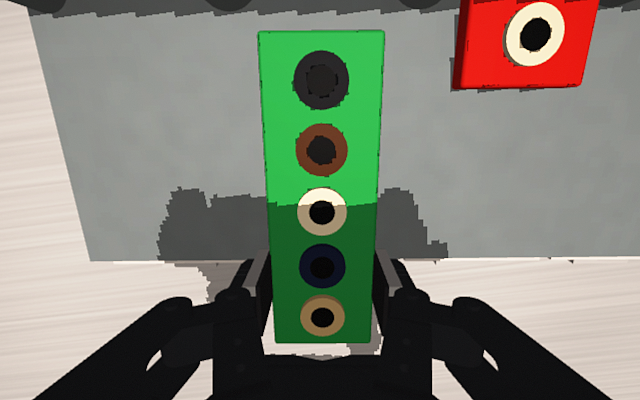

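>>> arm_command:
  commands:
    - {"offset": [0.1, 0.14, 0], "twist": 0}
    - {"offset": [0.2, 0.14, 0], "twist": 0}
    - {"offset": [0.3, 0.14, 0], "twist": 0}
    - {"offset": [0.3, 0.14, 0], "twist": 0}

```text
time_s: 24.15
eef_pos: [0.528, 0.0493, 0.0272]
eef_rot: [-2.155, 0.139, 2.154]
wrist_force: [0.4, -0.8, -1.2]
gripper_width: 0.0464
```

>>> arm_command:
  commands:
    - {"offset": [0, 0, -0.6], "twist": 0}
    - {"offset": [0, 0, -1.2], "twist": 0}
    - {"offset": [0, -0.01, -1.8], "twist": 0}
    - {"offset": [0, -0.01, -2.2], "twist": 0}
    - {"offset": [0, -0.01, -2.2], "twist": 0}

```text
time_s: 24.65
eef_pos: [0.5505, 0.0464, 0.027]
eef_rot: [-2.155, 0.14, 2.154]
wrist_force: [-0.1, 0.5, -2.0]
gripper_width: 0.0463
```

Run:
```python
from h import *
s,im=save('wrist','w24')
goto(.6123,.0382,.0267,-7.4)
```

```text
pos [0.5499 0.0465 0.0268] yaw -7.41 tilt 0.0 w 0.0463 t 24.7 q6 1.57 F [ 0.2  0.5 -0.7]
offset [ 0.01  0.02 -6.3 ] twist -0.0001
```

View pics/w24.png

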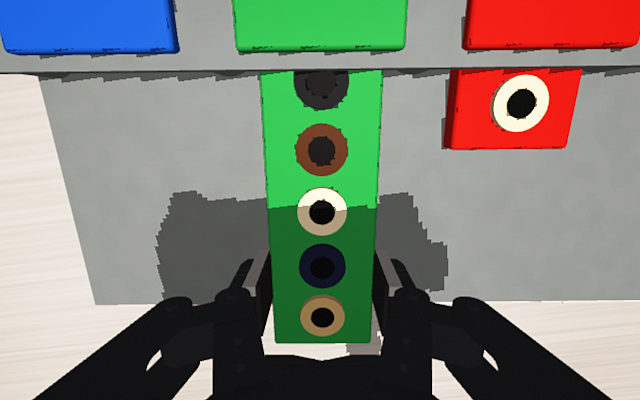

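>>> arm_command:
  commands:
    - {"offset": [0, 0, -0.8], "twist": 0}
    - {"offset": [0, 0, -1.6], "twist": 0}
    - {"offset": [0, 0, -2.4], "twist": 0}
    - {"offset": [0, -0.01, -3.3], "twist": 0}
    - {"offset": [0, -0.01, -3.3], "twist": 0}

```text
time_s: 25.2
eef_pos: [0.584, 0.042, 0.0272]
eef_rot: [-2.156, 0.14, 2.153]
wrist_force: [-0.1, -0.6, -1.2]
gripper_width: 0.0463
```

>>> arm_command:
  commands:
    - {"offset": [0, 0, -0.8], "twist": 0}
    - {"offset": [0, -0.01, -1.6], "twist": 0}
    - {"offset": [0, -0.01, -2.4], "twist": 0}
    - {"offset": [0, -0.02, -3.3], "twist": 0}
    - {"offset": [0, -0.03, -3.8], "twist": 0}

```text
time_s: 25.7
eef_pos: [0.6212, 0.0376, 0.027]
eef_rot: [-2.155, 0.14, 2.154]
wrist_force: [0.1, 0.1, -1.3]
gripper_width: 0.0465
```

>>> arm_command:
  commands:
    - {"offset": [0, 0, 0], "twist": 0}
    - {"offset": [0, 0, 0], "twist": 0}
    - {"offset": [0, 0, 0], "twist": 0}
    - {"offset": [0, 0, 0], "twist": 0}
  jaw: 80

```text
time_s: 26.1
eef_pos: [0.6199, 0.0379, 0.027]
eef_rot: [-2.155, 0.139, 2.155]
wrist_force: [-0.3, 0.1, 0.2]
gripper_width: 0.0587
```

Run:
```python
from h import *
s,im=save('wrist','w25')
goto(.6221,.0372,.0267,-7.4)
```

```text
pos [0.6199 0.0379 0.027 ] yaw -7.4 tilt 0.0 w 0.0586 t 26.15 q6 1.57 F [ 0.1 -0.4  0.3]
offset [ 0.03  0.04 -0.23] twist 0.0
```

View pics/w25.png

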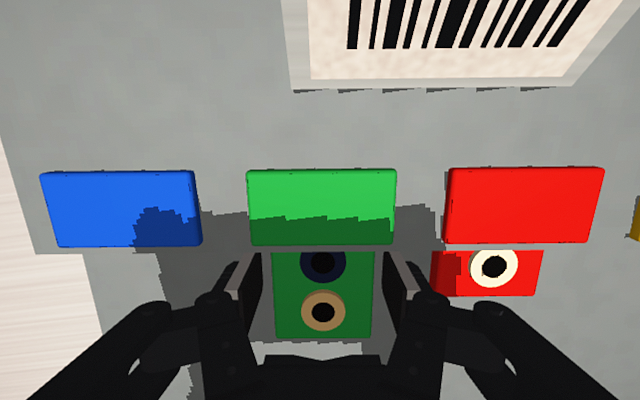

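>>> arm_command:
  commands:
    - {"offset": [-2, 0, 0], "twist": 0}
    - {"offset": [-4.5, 0, 1], "twist": 0}
    - {"offset": [-4.5, 0, 4], "twist": 0}
    - {"offset": [-4.5, 0, 7.2], "twist": 0}
    - {"offset": [-4.5, 0, 7.2], "twist": 0}

```text
time_s: 26.65
eef_pos: [0.5438, 0.0482, 0.0703]
eef_rot: [-2.148, 0.138, 2.161]
wrist_force: [0.7, -0.5, -0.1]
gripper_width: 0.0586
```

>>> arm_command:
  commands:
    - {"offset": [0, 0, 0], "twist": 0}
    - {"offset": [0, 0, 0], "twist": 0}
    - {"offset": [1, 0, 0], "twist": 0}
    - {"offset": [2.5, 0, 0], "twist": 0}
    - {"offset": [3.7, 0, 0], "twist": 0}
  jaw: 255

```text
time_s: 27.15
eef_pos: [0.5482, 0.0471, 0.0329]
eef_rot: [-2.153, 0.139, 2.156]
wrist_force: [0.1, -0.1, 0.0]
gripper_width: -0.0
```

Run:
```python
from h import *
s,im=save('wrist','w26')
goto(.5969,.041,.0355,-7.4)
```

```text
pos [0.5463 0.0473 0.0306] yaw -7.41 tilt 0.33 w 0.0001 t 27.2 q6 1.57 F [-1.9 -0.6 -1.1]
offset [-0.52 -0.03 -5.1 ] twist -0.0003
```

View pics/w26.png

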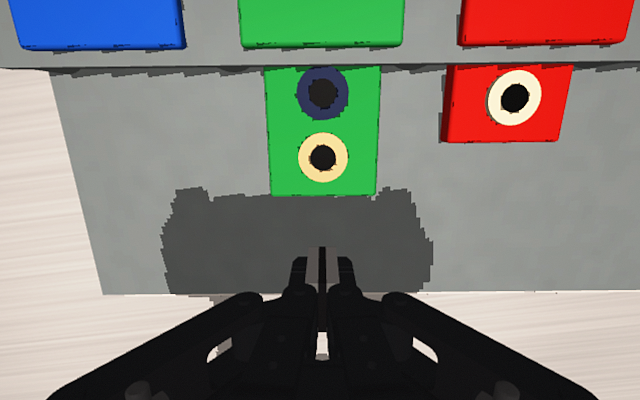

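>>> arm_command:
  commands:
    - {"offset": [0, 0, -1], "twist": 0}
    - {"offset": [0, 0, -2], "twist": 0}
    - {"offset": [0, 0, -3], "twist": 0}
    - {"offset": [0, 0, -4], "twist": 0}
    - {"offset": [0, 0, -4], "twist": 0}

```text
time_s: 27.7
eef_pos: [0.5905, 0.0415, 0.0356]
eef_rot: [-2.157, 0.14, 2.152]
wrist_force: [-0.6, -0.3, 0.5]
gripper_width: 0.0001
```

Run:
```python
from h import *
goto(.5969,.041,.0355,-7.4)
```

```text
pos [0.5905 0.0415 0.0356] yaw -7.42 tilt 0.14 w 0.0001 t 27.7 q6 1.57 F [-0.6 -0.3  0.5]
offset [ 0.02 -0.04 -0.64] twist -0.0003
```

>>> arm_command:
  commands:
    - {"offset": [0, 0, -0.2], "twist": 0}
    - {"offset": [0, 0, -0.4], "twist": 0}
    - {"offset": [0, 0, -0.5], "twist": 0}
    - {"offset": [0, 0, -0.5], "twist": 0}

```text
time_s: 28.1
eef_pos: [0.5932, 0.0413, 0.0349]
eef_rot: [-2.154, 0.139, 2.155]
wrist_force: [-0.2, 0.3, -1.1]
gripper_width: 0.0
```

>>> arm_command:
  commands:
    - {"offset": [0, 0, -0.15], "twist": 0}
    - {"offset": [0, 0, -0.25], "twist": 0}
    - {"offset": [0, 0, -0.25], "twist": 0}

```text
time_s: 28.4
eef_pos: [0.596, 0.0409, 0.0349]
eef_rot: [-2.155, 0.139, 2.154]
wrist_force: [0.2, 0.6, -0.4]
gripper_width: 0.0003
```

>>> arm_command:
  commands:
    - {"offset": [0, 0, -0.15], "twist": 0}
    - {"offset": [0, 0, -0.3], "twist": 0}
    - {"offset": [0, 0, -0.3], "twist": 0}

```text
time_s: 28.7
eef_pos: [0.5966, 0.0409, 0.0347]
eef_rot: [-2.149, 0.139, 2.161]
wrist_force: [-9.3, -0.3, 6.8]
gripper_width: 0.0004
```

Run:
```python
from h import *
s,im=save('wrist','w27')
goto(.5969,.041,.0355,-7.4)
C=cam('wrist',s)
for c in ['red','green']:
  for b in blobs(im,c,C,.059,500): print(b)
```

```text
pos [0.5966 0.0409 0.0347] yaw -7.38 tilt 0.32 w -0.0002 t 28.75 q6 1.57 F [-9.9 -0.1  7.5]
offset [-0.08 -0.02 -0.03] twist 0.0003
(array([487., 218.]), 613.0, -36.9, 49.6, 26.1, 83.2)
(array([520., 141.]), 645.4, -51.1, 64.1, 33.2, 83.1)
(array([323., 220.]), 621.8, 36.0, 46.4, 25.2, 82.6)
(array([321., 143.]), 655.4, 32.4, 62.0, 33.0, 83.2)
```

View pics/w27.png

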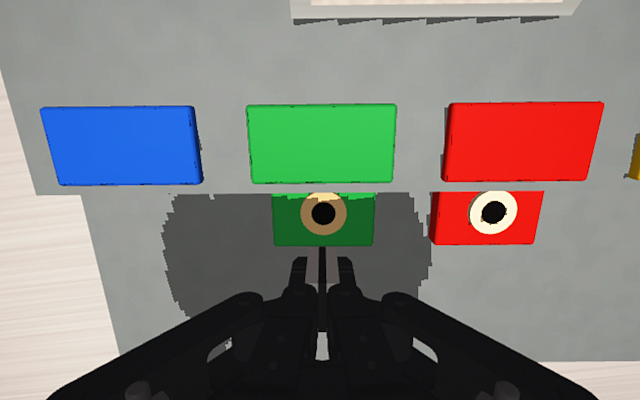

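>>> arm_command:
  commands:
    - {"offset": [0, 0, 1], "twist": 0}
    - {"offset": [-3, 0, 2], "twist": 0}
    - {"offset": [-8, 0, 3], "twist": 0}
    - {"offset": [-13, 0, 5], "twist": 0}
    - {"offset": [-18, 0, 8], "twist": 0}
  jaw: 0

```text
time_s: 29.25
eef_pos: [0.526, 0.0499, 0.2059]
eef_rot: [-2.158, 0.14, 2.151]
wrist_force: [0.3, -0.1, 0.1]
gripper_width: 0.0726
```

Run:
```python
from h import *
goto(.46,-.30,.22,2)
C=cam('top');s,im=save('top','t28')
for l in ['reader','reader_eye','pad','button_jar','spotter_bottle','spool']:
    for d in r.tip_of(l,'top')[:2]:
        print(l,round(d['score'],2),np.round(C[1]@np.array(d['xyz'])+C[2],3))
```

```text
pos [0.526  0.0499 0.2059] yaw -7.42 tilt 0.17 w 0.0726 t 29.25 q6 1.57 F [ 0.3 -0.1  0.1]
offset [-1.41 35.55  2.03] twist -0.1644
reader 0.94 [ 0.523 -0.305 -0.   ]
reader 0.28 [ 0.514 -0.329  0.005]
reader_eye 0.57 [ 0.591 -0.297  0.013]
pad 0.96 [ 0.514 -0.324  0.002]
button_jar 0.93 [ 0.706 -0.272 -0.   ]
spotter_bottle 0.76 [ 0.675 -0.411  0.001]
spool 0.84 [ 0.338 -0.28   0.002]
```

>>> arm_command:
  commands:
    - {"offset": [-1.4, 18, 1], "twist": -0.08}
    - {"offset": [-1.4, 18, 1], "twist": -0.08}
    - {"offset": [-1.4, 18, 1], "twist": -0.08}
    - {"offset": [-1.4, 18, 1], "twist": -0.08}
    - {"offset": [-1.4, 18, 1], "twist": -0.08}

```text
time_s: 30.1
eef_pos: [0.4919, -0.1306, 0.2162]
eef_rot: [-2.191, 0.06, 2.196]
wrist_force: [0.6, 1.5, 0.2]
gripper_width: 0.0858
```

>>> arm_command:
  commands:
    - {"offset": [0, 17.5, 2.5], "twist": -0.085}
    - {"offset": [0, 17.5, 2.5], "twist": -0.085}
    - {"offset": [0, 17.5, 2.5], "twist": -0.085}
    - {"offset": [0, 17.5, 2.5], "twist": -0.085}
    - {"offset": [0, 17.5, 2.5], "twist": -0.085}

```text
time_s: 30.6
eef_pos: [0.4584, -0.3029, 0.2157]
eef_rot: [2.204, 0.037, -2.208]
wrist_force: [-1.5, 1.1, -0.2]
gripper_width: 0.0857
```

Run:
```python
from h import *
goto(.46,-.30,.22,2)
s,im=save('wrist','w29');C=cam('wrist',s)
for l in ['reader','reader_eye','pad']:
    for d in r.tip_of(l,'wrist')[:2]:
        print(l,round(d['score'],2),np.round(C[1]@np.array(d['xyz'])+C[2],3))
```

```text
pos [ 0.4584 -0.3029  0.2157] yaw 1.83 tilt 0.15 w 0.0857 t 30.6 q6 0.74 F [-1.5  1.1 -0.2]
offset [-0.43 -0.28 -0.17] twist -0.0029
reader 0.77 [ 0.525 -0.307  0.006]
reader_eye 0.57 [ 0.587 -0.302  0.009]
pad 0.65 [ 0.514 -0.326 -0.003]
```

View pics/w29.png

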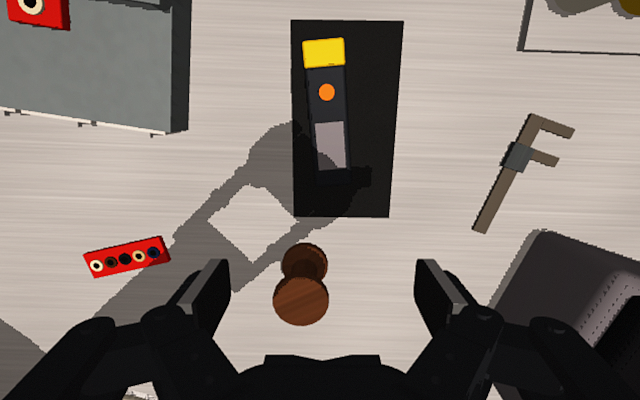

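Run:
```python
from h import *
s=r.observe();C=cam('wrist',s)
im=cv2.imread('pics/w29.png')
cv2.imwrite('pics/w29c.png',cv2.resize(im[10:230,270:420],None,fx=3.5,fy=2.7,interpolation=2))
P=pix2w(C,[[302.5,40],[343.5,38],[345.5,66],[304.5,69],[327,92],[315,123],[343,121.5],[319,172],[346,168]],.033)[:,:2]*1000
print(P.round(1))
```

```text
[[ 598.2 -275.6]
 [ 601.5 -315.9]
 [ 576.2 -319.4]
 [ 571.9 -278.1]
 [ 550.8 -301.8]
 [ 519.4 -290.3]
 [ 522.1 -319.9]
 [ 467.1 -296.4]
 [ 472.6 -326. ]]
```

View pics/w29c.png

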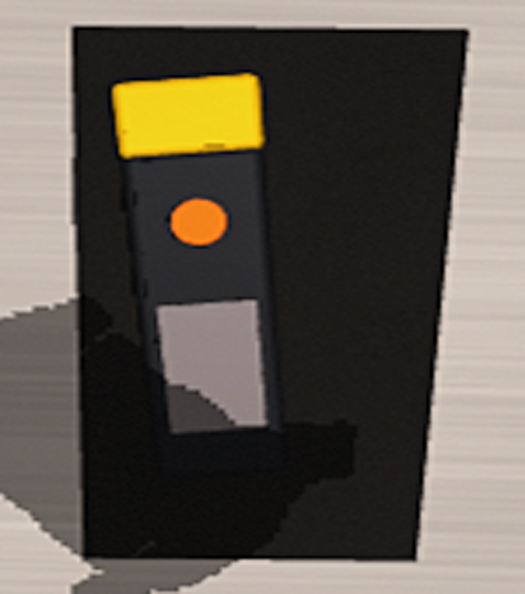

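Run:
```python
from h import *
goto(.5254,-.3046,.10,6.8)
s=r.observe();C=cam('wrist',s)
P=pix2w(C,[[291,20],[403,22],[388,216],[295,216]],.003)[:,:2]*1000
print(P.round(1),P.mean(0), np.degrees(np.arctan2(*(P[0]+P[1]-P[2]-P[3])[::-1])))
```

```text
pos [ 0.4596 -0.2991  0.2166] yaw 2.14 tilt 0.12 w 0.0854 t 30.8 q6 0.74 F [-0.2  0.5 -0.6]
offset [11.66  0.82 -6.57] twist -0.0814
[[ 622.5 -261.2]
 [ 624.9 -379.4]
 [ 408.6 -384.7]
 [ 404.3 -268. ]] [ 515.08764734 -323.34662274] 1.6076201750765642
```

>>> arm_command:
  commands:
    - {"offset": [0, 0.8, -3.5], "twist": -0.04}
    - {"offset": [4, 0.8, -6.6], "twist": -0.081}
    - {"offset": [8, 0.8, -6.6], "twist": -0.081}
    - {"offset": [11.6, 0.8, -6.6], "twist": -0.081}
    - {"offset": [11.6, 0.8, -6.6], "twist": -0.081}

```text
time_s: 31.3
eef_pos: [0.5225, -0.3014, 0.0951]
eef_rot: [2.155, 0.139, -2.174]
wrist_force: [-0.6, 0.5, -0.5]
gripper_width: 0.0855
```

>>> arm_command:
  commands:
    - {"offset": [0, 0, 0], "twist": 0}

```text
time_s: 31.4
eef_pos: [0.5258, -0.3052, 0.1019]
eef_rot: [2.16, 0.129, -2.161]
wrist_force: [0.4, -1.1, 1.3]
gripper_width: 0.0855
```

Run:
```python
from h import *
goto(.5254,-.3046,-.0115,6.8)
s,im=save('wrist','w30')
```

```text
pos [ 0.5258 -0.3052  0.1019] yaw 6.77 tilt 0.05 w 0.0855 t 31.4 q6 0.73 F [ 0.4 -1.1  1.3]
offset [11.34 -0.05  0.03] twist -0.0005
```

View pics/w30.png

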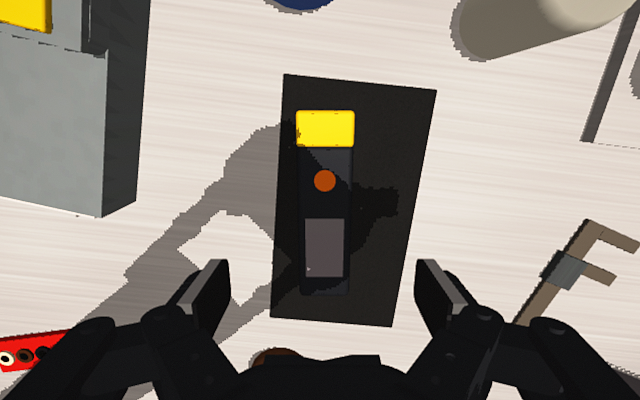

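>>> arm_command:
  commands:
    - {"offset": [3.5, 0.15, 0], "twist": 0}
    - {"offset": [7, 0.15, 0], "twist": 0}
    - {"offset": [9.5, 0.15, 0], "twist": 0}
    - {"offset": [11.3, 0.15, 0], "twist": 0}
    - {"offset": [11.3, 0.15, 0], "twist": 0}

```text
time_s: 31.95
eef_pos: [0.5257, -0.3076, -0.0113]
eef_rot: [2.161, 0.127, -2.162]
wrist_force: [-0.0, 0.4, 0.2]
gripper_width: 0.0856
```

Run:
```python
from h import *
s,im=save('wrist','w31')
goto(.5254,-.3046,-.0115,6.8)
```

```text
pos [ 0.5266 -0.3085 -0.0097] yaw 6.69 tilt 0.11 w 0.0857 t 32.0 q6 0.73 F [-0.6 -0.5  0.5]
offset [ 0.18 -0.4   0.08] twist -0.0019
```

View pics/w31.png

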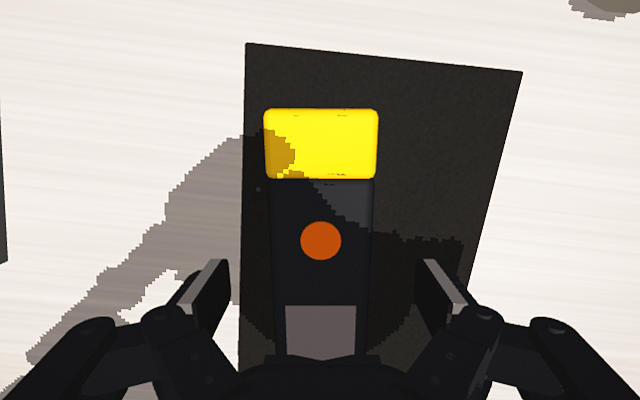

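>>> arm_command:
  commands:
    - {"offset": [0.3, 0, 0], "twist": 0}
    - {"offset": [0.3, 0, 0], "twist": 0}

```text
time_s: 32.2
eef_pos: [0.527, -0.3089, -0.0123]
eef_rot: [2.163, 0.124, -2.157]
wrist_force: [-0.4, 0.6, -0.2]
gripper_width: 0.0852
```

>>> arm_command:
  commands:
    - {"offset": [0, 0, 0], "twist": 0}
    - {"offset": [0, 0, 0], "twist": 0}
    - {"offset": [0, 0, 0], "twist": 0}
    - {"offset": [0, 0, 0], "twist": 0}
    - {"offset": [0, 0, 0], "twist": 0}
  jaw: 255

```text
time_s: 32.7
eef_pos: [0.5261, -0.3082, -0.0138]
eef_rot: [2.162, 0.126, -2.16]
wrist_force: [-0.1, 0.0, 3.9]
gripper_width: 0.0412
```

>>> arm_command:
  commands:
    - {"offset": [-1, 0, 0], "twist": 0}
    - {"offset": [-4, 0, 0], "twist": 0}
    - {"offset": [-8, 0, 0], "twist": 0}
    - {"offset": [-12, 0, 0], "twist": 0}
    - {"offset": [-16, 0, 0], "twist": 0}

```text
time_s: 33.2
eef_pos: [0.5251, -0.3073, 0.1469]
eef_rot: [2.161, 0.127, -2.163]
wrist_force: [0.1, -0.3, -2.3]
gripper_width: 0.0409
```

Run:
```python
from h import *
s,im=save('wrist','w32')
goto(.5254,-.3046,.15,6.8)
```

```text
pos [ 0.5287 -0.3103  0.1555] yaw 6.71 tilt 0.66 w 0.0414 t 33.25 q6 0.73 F [ 4.  -2.7  4. ]
offset [ 0.54 -0.61  0.27] twist -0.0016
```

View pics/w32.png

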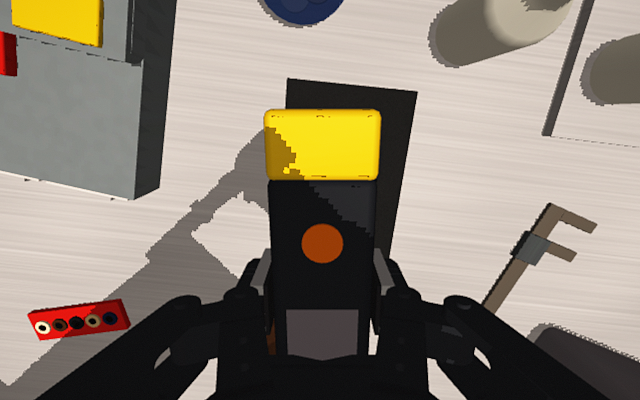

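Run:
```python
from h import *
goto(.5833,.0033,.15,-7.0)
```

```text
pos [ 0.5287 -0.3103  0.1555] yaw 6.71 tilt 0.66 w 0.0414 t 33.25 q6 0.73 F [ 4.  -2.7  4. ]
offset [  0.35 -30.51  -9.08] twist 0.2393
```

>>> arm_command:
  commands:
    - {"offset": [-1, -4, -1], "twist": 0.05}
    - {"offset": [-1, -8, -2], "twist": 0.1}
    - {"offset": [-1, -12, -3], "twist": 0.15}
    - {"offset": [-1, -16, -4], "twist": 0.2}
    - {"offset": [-1, -20, -5], "twist": 0.24}

```text
time_s: 33.75
eef_pos: [0.5515, -0.1016, 0.1553]
eef_rot: [-2.156, 0.135, 2.157]
wrist_force: [1.1, 0.1, -1.6]
gripper_width: 0.0413
```

Run:
```python
from h import *
goto(.5833,.0033,.15,-7.0)
```

```text
pos [ 0.5515 -0.1016  0.1553] yaw -7.18 tilt 0.05 w 0.0413 t 33.75 q6 1.3 F [ 1.1  0.1 -1.6]
offset [  0.53 -10.8   -1.84] twist -0.0032
```

>>> arm_command:
  commands:
    - {"offset": [0, -3, -0.5], "twist": 0}
    - {"offset": [0, -6, -1], "twist": 0}
    - {"offset": [0.3, -9, -1.5], "twist": 0}
    - {"offset": [0.8, -10.8, -1.8], "twist": 0}
    - {"offset": [0.8, -10.8, -1.8], "twist": 0}

```text
time_s: 34.25
eef_pos: [0.5824, 0.0041, 0.1464]
eef_rot: [-2.156, 0.129, 2.162]
wrist_force: [-0.4, 0.2, -3.0]
gripper_width: 0.0409
```

Run:
```python
from h import *
goto(.5833,.0033,.139,-7.0)
s,im=save('wrist','w33');C=cam('wrist',s)
for l in ['reader_eye','stock_label']:
    for d in r.tip_of(l,'wrist')[:2]:
        print(l,round(d['score'],2),np.round(C[1]@np.array(d['xyz'])+C[2],3))
s,im=save('scene','s33');cv2.imwrite('pics/s33c.png',cv2.resize(im[120:320,250:470,::-1],None,fx=3,fy=3,interpolation=2))
C=cam('scene')
for l in ['reader_eye','stock_label','reader']:
    for d in r.tip_of(l,'scene')[:2]:
        print(l,round(d['score'],2),np.round(C[1]@np.array(d['xyz'])+C[2],3))
```

```text
pos [0.5824 0.0041 0.1464] yaw -6.88 tilt 0.15 w 0.0409 t 34.25 q6 1.49 F [-0.4  0.2 -3. ]
offset [ 0.74  0.07 -0.1 ] twist 0.002
reader_eye 0.89 [ 0.644 -0.004  0.173]
reader_eye 0.58 [ 0.648 -0.006  0.168]
stock_label 0.59 [ 0.716 -0.015  0.095]
reader 0.87 [0.583 0.002 0.167]
```

View pics/w33.png

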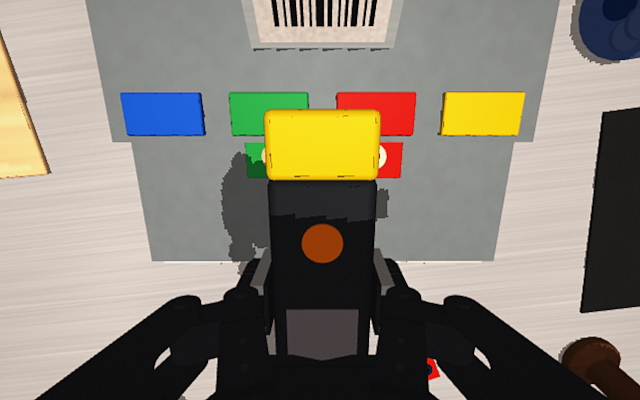

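View pics/s33c.png

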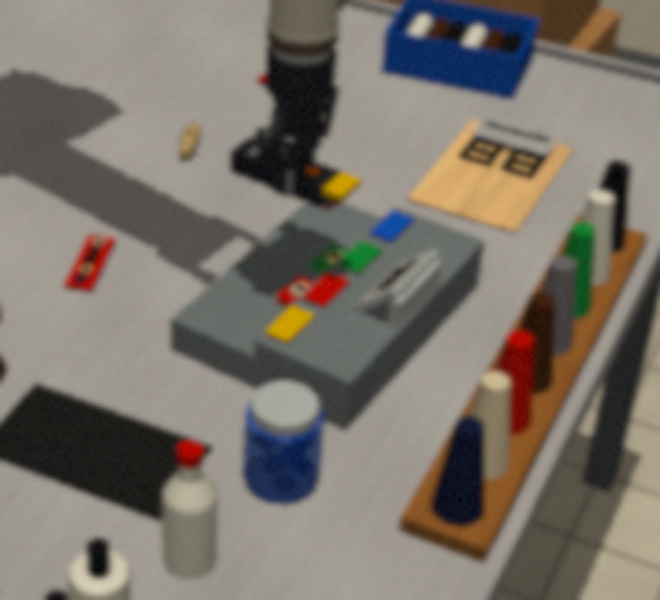

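>>> arm_command:
  commands:
    - {"offset": [0.4, 0.05, -0.1], "twist": 0}
    - {"offset": [0.7, 0.05, -0.1], "twist": 0}
    - {"offset": [0.7, 0.05, -0.1], "twist": 0}
    - {"offset": [0.7, 0.05, -0.1], "twist": 0}
    - {"offset": [0.7, 0.05, -0.1], "twist": 0}

```text
time_s: 35.1
eef_pos: [0.5842, 0.001, 0.1406]
eef_rot: [-2.158, 0.133, 2.158]
wrist_force: [-0.5, -0.2, -2.1]
gripper_width: 0.0413
```

>>> arm_command:
  commands:
    - {"offset": [0, 0, 0]}
    - {"offset": [0, 0, 0]}
    - {"offset": [0, 0, 0]}
    - {"offset": [0, 0, 0]}
    - {"offset": [0, 0, 0]}

```text
validation failed for argument at $.co...
```

Run:
```python
from h import *
goto(.5833,.0033,.139,-7.0)
s,im=save('wrist','w34')
C=cam('scene');r.get_image('scene')
for l in ['reader_eye','stock_label','reader']:
    for d in r.tip_of(l,'scene')[:2]:
        print(l,round(d['score'],2),np.round(C[1]@np.array(d['xyz'])+C[2],3))
```

```text
pos [0.5842 0.001  0.1406] yaw -7.06 tilt 0.0 w 0.0413 t 35.1 q6 1.49 F [-0.5 -0.2 -2.1]
offset [ 0.16 -0.22  0.12] twist -0.001
reader_eye 0.91 [ 0.646 -0.007  0.164]
stock_label 0.6 [ 0.719 -0.012  0.092]
stock_label 0.46 [ 0.706 -0.273 -0.002]
reader 0.89 [0.589 0.002 0.159]
reader 0.37 [ 0.646 -0.04   0.068]
```

View pics/w34.png

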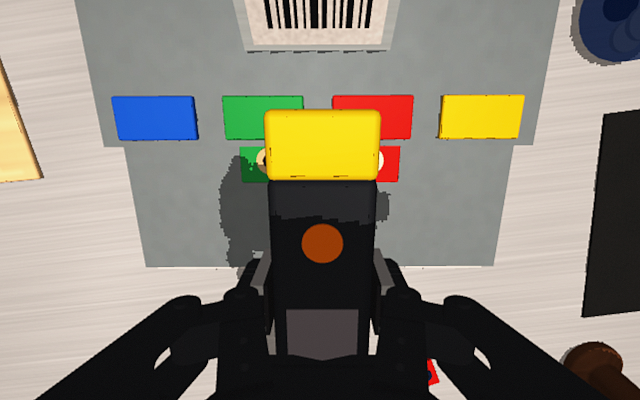

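>>> arm_command:
  commands:
    - {"offset": [0.1, -0.2, 0], "twist": 0}
    - {"offset": [0.1, -0.2, 0], "twist": 0}
    - {"offset": [0.1, -0.2, 0], "twist": 0}
    - {"offset": [0.1, -0.2, 0], "twist": 0}
    - {"offset": [0.1, -0.2, 0], "twist": 0}

```text
time_s: 35.85
eef_pos: [0.5844, 0.0029, 0.1396]
eef_rot: [-2.158, 0.133, 2.158]
wrist_force: [-0.1, 0.2, -2.0]
gripper_width: 0.0408
```

>>> arm_command:
  commands:
    - {"offset": [0, 0, 0], "twist": 0}
    - {"offset": [0, 0, 0], "twist": 0}
    - {"offset": [0, 0, 0], "twist": 0}
    - {"offset": [0, 0, 0], "twist": 0}
    - {"offset": [0, 0, 0], "twist": 0}

```text
time_s: 36.35
eef_pos: [0.5844, 0.003, 0.1396]
eef_rot: [-2.158, 0.133, 2.158]
wrist_force: [-0.3, 0.1, -3.5]
gripper_width: 0.0409
```

>>> arm_command:
  commands:
    - {"offset": [0, 0, 0], "twist": 0}
    - {"offset": [0, 0, 0], "twist": 0}
    - {"offset": [0, 0, 0], "twist": 0}
    - {"offset": [0, 0, 0], "twist": 0}
    - {"offset": [0, 0, 0], "twist": 0}

```text
time_s: 36.85
eef_pos: [0.5844, 0.003, 0.1396]
eef_rot: [-2.158, 0.133, 2.158]
wrist_force: [0.2, -0.7, -2.2]
gripper_width: 0.0409
```

>>> arm_command:
  commands:
    - {"offset": [0, 0, 0], "twist": 0}
    - {"offset": [0, 0, 0], "twist": 0}
    - {"offset": [0, 0, 0], "twist": 0}
    - {"offset": [0, 0, 0], "twist": 0}
    - {"offset": [0, 0, 0], "twist": 0}

```text
time_s: 37.35
eef_pos: [0.5844, 0.0029, 0.1396]
eef_rot: [-2.158, 0.133, 2.158]
wrist_force: [-0.2, 0.4, -1.8]
gripper_width: 0.0409
```

>>> arm_command:
  commands:
    - {"offset": [0, 0, 0], "twist": 0}
    - {"offset": [0, 0, 0], "twist": 0}
    - {"offset": [0, 0, 0], "twist": 0}
    - {"offset": [0, 0, 0], "twist": 0}
    - {"offset": [0, 0, 0], "twist": 0}

```text
time_s: 37.85
eef_pos: [0.5844, 0.0029, 0.1396]
eef_rot: [-2.158, 0.133, 2.158]
wrist_force: [-1.1, -0.2, -1.4]
gripper_width: 0.0412
```

>>> arm_command:
  commands:
    - {"offset": [0, 0, 0], "twist": 0}
    - {"offset": [0, 0, 0], "twist": 0}
    - {"offset": [0, 0, 0], "twist": 0}
    - {"offset": [0, 0, 0], "twist": 0}
    - {"offset": [0, 0, 0], "twist": 0}

```text
time_s: 38.35
eef_pos: [0.5844, 0.0029, 0.1396]
eef_rot: [-2.158, 0.133, 2.158]
wrist_force: [0.9, 0.5, -1.6]
gripper_width: 0.0412
```

Run:
```python
from h import *
goto(.5833,.0033,.139,-7.0)
s,im=save('wrist','w35')
C=cam('scene');r.get_image('scene')
for l in ['reader_eye','reader']:
    for d in r.tip_of(l,'scene')[:2]:
        print(l,round(d['score'],2),np.round(C[1]@np.array(d['xyz'])+C[2],3))
C=cam('top');s,im=save('top','t35');cv2.imwrite('pics/t35c.png',cv2.resize(im[110:290,120:460,::-1],None,fx=2.3,fy=2.3,interpolation=2))
```

```text
pos [0.5844 0.0029 0.1396] yaw -7.06 tilt 0.0 w 0.0412 t 38.35 q6 1.49 F [ 0.9  0.5 -1.6]
offset [ 0.06 -0.02  0.11] twist -0.001
reader_eye 0.71 [ 0.648 -0.004  0.162]
reader_eye 0.36 [0.703 0.38  0.004]
reader 0.66 [0.588 0.001 0.156]
```

View pics/w35.png

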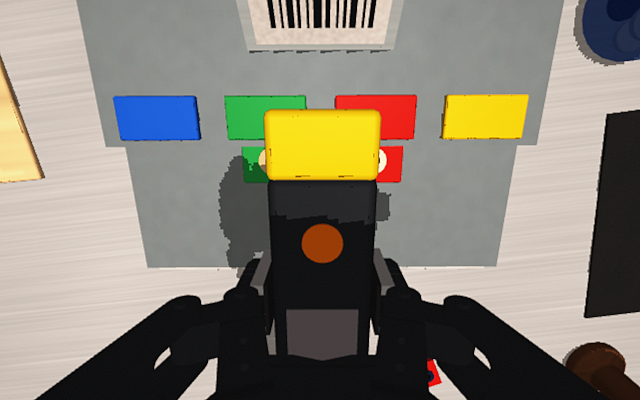

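View pics/t35c.png

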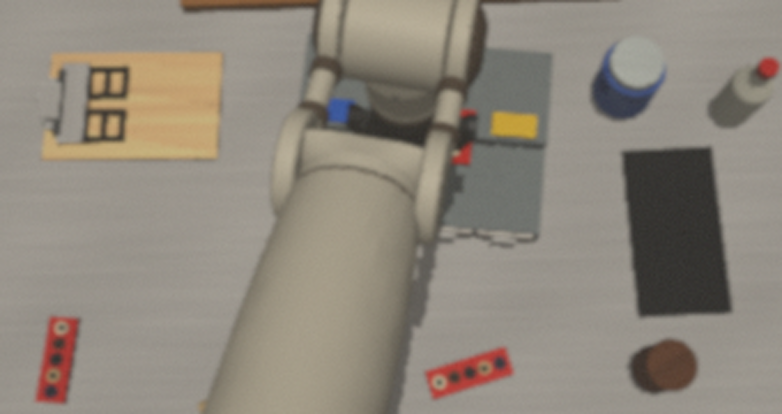

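Run:
```python
from h import *
goto(.515,-.323,.155,1.6)
```

```text
pos [0.5844 0.0029 0.1396] yaw -7.06 tilt 0.0 w 0.0406 t 38.6 q6 1.49 F [-0.6 -0.5 -2.3]
offset [-1.54 33.2   2.88] twist -0.1511
```

>>> arm_command:
  commands:
    - {"offset": [-1, 2, 1], "twist": 0}
    - {"offset": [-2, 6, 2], "twist": -0.04}
    - {"offset": [-2, 10, 3], "twist": -0.08}
    - {"offset": [-2, 14, 3], "twist": -0.12}
    - {"offset": [-2, 18, 3], "twist": -0.15}

```text
time_s: 39.1
eef_pos: [0.532, -0.1734, 0.1599]
eef_rot: [2.208, 0.031, -2.206]
wrist_force: [-0.1, 0.1, -1.8]
gripper_width: 0.0409
```

>>> arm_command:
  commands:
    - {"offset": [0, 4, 0.5], "twist": 0}
    - {"offset": [0, 8, 1], "twist": 0}
    - {"offset": [0, 12, 1.5], "twist": 0}
    - {"offset": [0, 15, 2], "twist": 0}
    - {"offset": [0, 15, 2], "twist": 0}

```text
time_s: 39.6
eef_pos: [0.5156, -0.3266, 0.1597]
eef_rot: [2.209, 0.023, -2.209]
wrist_force: [0.1, 0.3, -1.7]
gripper_width: 0.041
```

Run:
```python
from h import *
goto(.515,-.323,-.0125,1.6)
s,im=save('wrist','w36')
```

```text
pos [ 0.5156 -0.3266  0.1597] yaw 1.29 tilt 0.12 w 0.041 t 39.6 q6 0.79 F [ 0.1  0.3 -1.7]
offset [17.22 -0.4   0.05] twist -0.0055
```

View pics/w36.png

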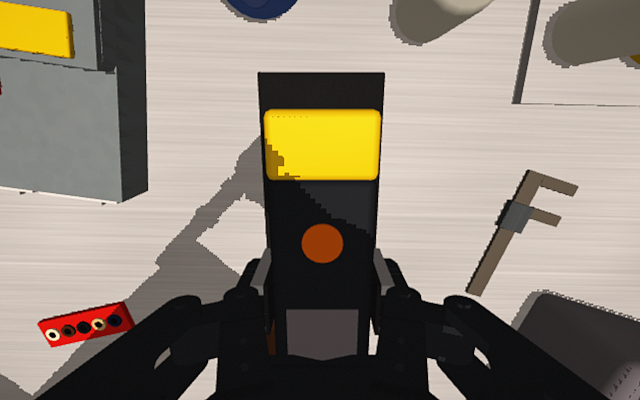

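Centred over the pad. Lower to just above, then gently to contact.

>>> arm_command:
  commands:
    - {"offset": [4, -0.3, 0], "twist": 0}
    - {"offset": [8, -0.3, 0], "twist": 0}
    - {"offset": [12, -0.3, 0], "twist": 0}
    - {"offset": [15, -0.3, 0], "twist": 0}
    - {"offset": [16.5, -0.3, 0], "twist": 0}

```text
time_s: 40.15
eef_pos: [0.5148, -0.3164, -0.0088]
eef_rot: [2.205, 0.036, -2.214]
wrist_force: [-0.3, -0.3, -2.3]
gripper_width: 0.0411
```

>>> arm_command:
  commands:
    - {"offset": [0, 0, 0], "twist": 0}
    - {"offset": [0, 0, 0], "twist": 0}

```text
time_s: 40.35
eef_pos: [0.5175, -0.3199, -0.0039]
eef_rot: [2.209, 0.029, -2.205]
wrist_force: [-0.0, -0.4, -1.0]
gripper_width: 0.0413
```

>>> arm_command:
  commands:
    - {"offset": [0.2, 0, 0], "twist": 0}
    - {"offset": [0.4, 0, 0], "twist": 0}
    - {"offset": [0.7, 0, 0], "twist": 0}
    - {"offset": [0.7, 0, 0], "twist": 0}
    - {"offset": [0.7, 0, 0], "twist": 0}

```text
time_s: 40.85
eef_pos: [0.5164, -0.3195, -0.0124]
eef_rot: [2.208, 0.03, -2.208]
wrist_force: [-1.1, -0.7, -1.9]
gripper_width: 0.0414
```

>>> arm_command:
  commands:
    - {"offset": [0.1, 0, 0], "twist": 0}
    - {"offset": [0.2, 0, 0], "twist": 0}
    - {"offset": [0.2, 0, 0], "twist": 0}

```text
time_s: 41.15
eef_pos: [0.5165, -0.3196, -0.0139]
eef_rot: [2.208, 0.029, -2.208]
wrist_force: [-2.2, 1.4, 2.8]
gripper_width: 0.0414
```

Contact at the pick-up height. Release and lift.

>>> arm_command:
  commands:
    - {"offset": [0, 0, 0], "twist": 0}
    - {"offset": [0, 0, 0], "twist": 0}
    - {"offset": [0, 0, 0], "twist": 0}
    - {"offset": [0, 0, 0], "twist": 0}
    - {"offset": [0, 0, 0], "twist": 0}
  jaw: 0

```text
time_s: 41.65
eef_pos: [0.5164, -0.3195, -0.0144]
eef_rot: [2.208, 0.03, -2.208]
wrist_force: [0.7, 0.3, -0.5]
gripper_width: 0.0851
```

>>> arm_command:
  commands:
    - {"offset": [-3, 0, 0], "twist": 0}
    - {"offset": [-7, 0, 0], "twist": 0}
    - {"offset": [-12, 0, 0], "twist": 0}
    - {"offset": [-17, 0, 0], "twist": 0}
    - {"offset": [-22, 0, 0], "twist": 0}

```text
time_s: 42.15
eef_pos: [0.5161, -0.3192, 0.2076]
eef_rot: [2.208, 0.03, -2.208]
wrist_force: [1.2, -1.0, -0.1]
gripper_width: 0.0854
```

>>> arm_command:
  commands:
    - {"offset": [0, 0, 5], "twist": 0}
    - {"offset": [0, 0, 9], "twist": 0}
    - {"offset": [0, 0, 13], "twist": 0}
    - {"offset": [0, 0, 13], "twist": 0}
    - {"offset": [0, 0, 13], "twist": 0}

```text
time_s: 42.65
eef_pos: [0.3862, -0.3231, 0.2058]
eef_rot: [2.209, 0.028, -2.208]
wrist_force: [0.1, 0.2, 0.4]
gripper_width: 0.0854
```

Run:
```python
from h import *
goto(.515,-.323,-.0125,1.6)
s,im=save('wrist','w40');C=cam('wrist',s)
for l in ['reader','pad']:
    for d in r.tip_of(l,'wrist')[:2]:
        print(l,round(d['score'],2),np.round(C[1]@np.array(d['xyz'])+C[2],3))
C=cam('top');s,im=save('top','t40');cv2.imwrite('pics/t40c.png',cv2.resize(im[100:300,120:460,::-1],None,fx=2.3,fy=2.3,interpolation=2))
for l in ['reader','pad','board_red','board_green','clip_board','button_gauge','spool','button_jar','toggle','spotter_bottle']:
    for d in r.tip_of(l,'top')[:3]:
        print(l,round(d['score'],2),np.round(C[1]@np.array(d['xyz'])+C[2],3))
for c in ['red','green']:
  for b in blobs(im,c,C,.059,30): print(c,b)
```

```text
pos [ 0.3862 -0.3231  0.2058] yaw 1.46 tilt 0.05 w 0.0854 t 42.65 q6 0.61 F [0.1 0.2 0.4]
offset [ 21.84   0.31 -12.86] twist -0.0025
reader 0.87 [ 0.517 -0.319  0.006]
reader 0.66 [ 0.52 -0.32 -0.  ]
pad 0.62 [ 0.514 -0.326  0.003]
board_red 0.78 [ 0.344 -0.054  0.   ]
board_red 0.69 [ 0.373  0.459 -0.   ]
board_red 0.68 [ 0.669 -0.047  0.049]
board_green 0.74 [ 0.703 -0.274  0.001]
board_green 0.64 [0.674 0.027 0.041]
clip_board 0.58 [ 0.707  0.38  -0.   ]
clip_board 0.52 [ 0.339 -0.28  -0.001]
spool 0.68 [0.657 0.027 0.065]
spool 0.58 [ 0.339 -0.284  0.002]
button_jar 0.89 [ 0.704 -0.27  -0.   ]
toggle 0.45 [ 0.319  0.239 -0.001]
spotter_bottle 0.82 [ 0.675 -0.41   0.003]
red (array([324., 272.]), 338.8, -51.9, 96.4, 31.8, -74.7)
red (array([145., 266.]), 370.1, 433.6, 96.3, 32.4, -5.8)
red (array([316., 168.]), 633.0, -42.2, 69.7, 55.2, -1.8)
red (array([454., 139.]), 709.8, -448.6, 23.1, 20.6, -6.4)
red (array([331.,  88.]), 891.9, -91.8, 101.1, 42.5, -2.6)
green (array([290., 166.]), 641.3, 33.1, 63.7, 49.5, -1.8)
green (array([568., 147.]), 676.8, -782.1, 46.3, 41.6, 36.4)
```

View pics/w40.png

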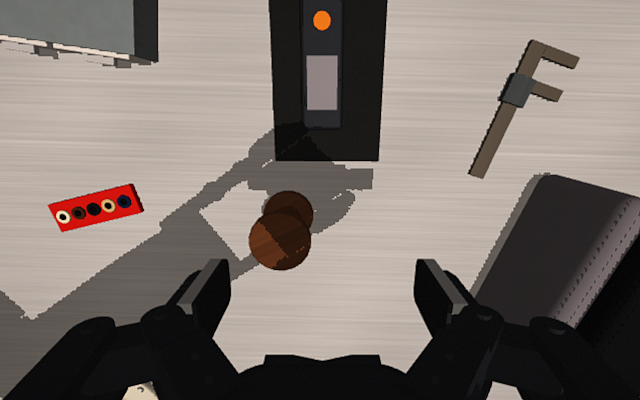

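View pics/t40c.png

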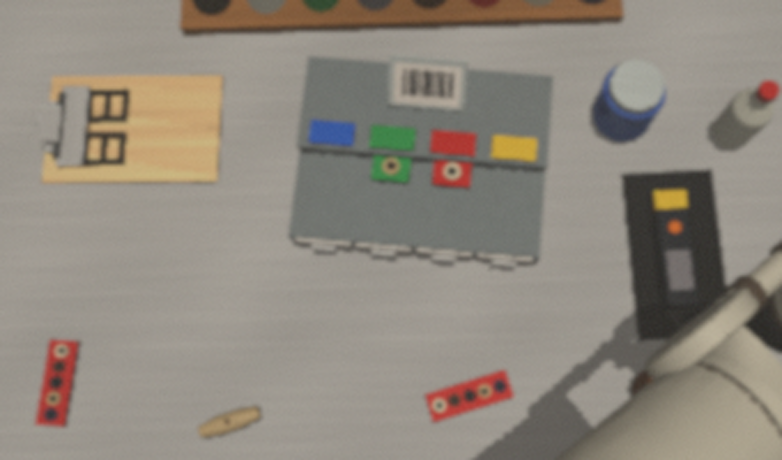

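Run:
```python
from workcell import r
print(r.finish_job())
```

```text
the job is handed in; nothing more can be done
None
```

The job is handed in. The green and large red boards are in their bays, the label reading was held, and the reader is back on its pad. `finish_job()` gives no verdict, so success rests on my own checks.

- **Boards:** only these two of the four were out; the two smaller red ones are decoys and stayed put. I gripped each board, slid it in under its own tile, then pushed it with closed fingers. Each stopped against the back at about 10 N, at the finger position predicted for fully home. In the last top picture both stick out level with each other. The network puts the red origin at (0.669, -0.047), against about (0.668, -0.045) expected.
- **Reading:** I held the reader still for about 2.5 s, with its window about 10 cm from the label. The network's estimate of the window agreed with mine to within about 4 mm.
- **Reader:** it was laid back level and face up, within about 10 mm of the pad's middle. The gripper was open and clear of everything when I handed in.
- **Bystanders:** the jar, bottle, spool and clip board looked upright or unmoved at the end, and the toggle looked in place too. The final button gauge check rests only on the last wrist picture, because the network did not report it.

**What disagreed or failed:**
- The fingertips were about 33 mm shorter than the stated 14 mm ahead of the TCP. My first grasp closed harmlessly above the red board, so I found the working height by touch.
- Some low-score network hits in the last look were plainly wrong, such as a "board_green" at the jar, and I ignored them.
- One hold command was malformed and refused, so I sent it again.

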